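# Load the shank press gently and sweep up the offcuts

### The arm

A 6-joint arm with a two-finger parallel gripper is mounted at the origin on the work surface. World frame = base frame: x ahead of the robot, y to its left, z up, the work surface at z = 0. Lengths are in mm, angles in rad, forces in N, time in s.
With the tool pointing down it reaches from about 250 to 775 mm from the base axis. Payload 8.9 kg.
Tool frame: the origin (TCP) lies midway between the tips of the shut fingers; the grasp point (between the pads) lies 19 mm behind it (ctrl.hold_point_z is the z of the grasp point in the tool frame, in mm); z points along the fingers, y is the line along which they close (so a half turn about z gives the same grasp; the last joint's range is limited). The gripper opens to 85 mm and grips with 20 to 120 N. Pads are 22 mm wide; open, the fingers measure 114 mm over their backs; the gripper's body (76 mm by 85 mm) begins 54 mm behind the grasp point. The pads swing forward as they close: fully open they stand 13 mm farther back than shut.
Start: joints at [1.142, 0.291, -0.153, 1.127, 0, 1.431], TCP at [150.018, 503.109, 231.305] pointing down, gripper open.
Joint ranges: [-2.52, 2.52], [-0.91, 1.74], [-1.3, 1.37], [-1.96, 2.02], [-1.52, 1.47], [-3.14, 3.14]. Speed limits (rad/s): [2.22, 2.22, 2.79, 3.14, 3.14, 3.14].

### API

Orientations are given as a rotation vector (axis times angle).
In Python, from cell import ctrl gives the robot as it stands.
- The arm moves only by the tool carry_out, never from a script. Its argument "increments" is a list of rows, each a list of 6 numbers: the shift along the tool's x, y, z in cm, then the turn, a rotation vector about the tool's x, y, z in degrees. In form: [[dx, dy, dz, wx, wy, wz], ...]. A call has 1 to 20 rows; each row shifts and turns the commanded pose from where the row before left it, along the tool's axes as they then stand; what a row does not reach is not made up. A row lasts 1/12 s, in which the tool goes at most 41.7 mm and 7.16 degrees, less where a joint would pass 70% of its speed; a pose out of reach is approached as far as the arm can. A call with a gripper value outside its range is refused whole. "jaw" is the opening, from -1 (shut) to 1 (fully open), set as the call begins (left out, the last holds). The fingers move at their own pace and stop on an object; "force" is the grip in N (left out, the last holds). Time passes only in rows, so rows that do not move let the fingers close. It gives the time, the measured TCP pose, the force, the opening and the grip force at its end, in the units of the state.
- ctrl.observe(): the state, without advancing time (a new reading comes with each control period).
- ctrl.camera(name): name is "scene" or "top"; returns a dict with "img" (400x640x3 uint8, red, green, blue), "depth" (400x640 float32, mm along the optical axis (not along the pixel's ray), 0 where there is no reading), "camera_matrix" (3x3 intrinsics, pixels), "k1" (the pictures are not rectified: a ray, as slopes to the right and down, at radius r is drawn at 1 + k1 r^2 times it, then the intrinsics apply), "xyz" and "orientation" of the camera in the world. Camera axes: x right, y up, looking along -z (the intrinsics and any distortion apply to the point x, -y, -z); pixel columns grow to the right and rows downward; lengths in mm; the calibration is good to about 2 mm. A picture is of the moment at which its call begins.
- ctrl.close_job(): hands the job in; it is judged then, once.
The state is a dict: "clock": time; "joint_positions": joint angles; "dq": joint speeds; "joint_torque": joint torques, N m; "tool_pos": TCP position; "tool_rot": TCP orientation; "ft_force": force on the tool from outside, world axes, zero at the start; "ft_torque": the same for the moment, N m; "opening": opening from 0.0 (shut) to 1.0 (fully open); "grip_force": force on a finger pad.
Only numpy, scipy, OpenCV 4.12 (cv2) and the standard library are available. Lean on these libraries where they do the work, as an engineer would, in place of code of your own. Each camera call takes 0.05 s, during which the arm holds its last target. There are 200 camera calls.

### The job

Raise the iron handle of the press, lay every maple shank from the rubber mat flat and side by side on the cork bed of the press, each centred and running front to back, then bring the handle back down to level so that the cork jaw nips them all. Shanks bruise: grip each lightly (under 40 N a finger) and never let the jaw press one with more than 15 N. Also sweep all the maple offcuts off the trimming board into its catch tray with the sweep block, never with the fingers, stand the block back upright in the middle of its cork pad, and leave the weight and the gauge where they are.

Things in the scene. Friction and masses are not known exactly. Their poses are not given: they have to be found in the camera images.
- bed (a point): centre of the cork top of the bed of the small green cast lever press, 40 mm above the cart. Bed block 40 mm deep (x, front to back), 152 mm wide (y). x points from the open front of the press to its hinge at the back, z up. In front of the bed (x -20 to -60 mm) is only a base plate 12 mm high; two hinge cheeks behind it, x 68 to 102 mm, are 94 mm high
- handle (a joint): long iron press handle, hinged 85 mm behind and 40 mm above bed; 0 = level, pointing to the front (-x), positive = raised (rad), range -0.12 to 1.5. Stiff hinge, stays where left (about 4 N at the grip). On 9 mm shanks the sprung jaw touches at about +0.05, nips correctly near 0 (some 5 N in all); the spring bottoms out below -0.06 and the force then rises steeply
- handle_grip (a point): point on the axis of the handle's round grip, 210 mm from the hinge axis, 30 mm short of the free end; the grip is 18 mm thick and 78 mm long
- jaw: cork-faced jaw bar under the handle, 30 mm deep (x), 152 mm wide (y), 15 mm thick, 85 mm from the hinge, on a spring with 9 mm travel; origin at the centre of its cork underside
- mat: flat black rubber mat, 240 x 130 mm (x, y), 3 mm thick, fixed, on which the shanks lie; origin at the centre of its underside
- board: trimming board with catch tray, fixed. Grey deck 40 mm high, x from -120 to +100 mm, 170 mm wide (y); origin on the cart top, z up. Rims 10 mm thick, 15 mm above the deck, along the back (x -120 to -110) and both sides (inside faces at y = +-75 mm); the end at x = +100 is open and drops straight into the aluminium tray
- tray (a point): centre of the inner floor of the aluminium catch tray, 5 mm above the cart top and 35 mm below the deck; inside 95 mm (x) by 160 mm (y), its outer walls 65 mm high; axes as board (x = sweeping direction)
- pad: flat cork pad, 75 x 115 mm (x, y), 4 mm thick, fixed, home of the sweep block; origin at the centre of its underside
- sweeper: sweep block: dark steel foot 44 mm (x) by 90 mm (y) by 20 mm high, on it a wooden grip ridge 20 mm (x) by 62 mm (y), up to 52 mm above the underside; 0.2 kg. Origin at the centre of the underside, z up. It is held by the ridge and pushes with its long side (along x)
- weight: red cast-iron weight, 60 mm across, 80 mm high, a bystander; origin under its centre
- gauge: brass setting gauge, bar 110 mm long with an upstand, up to 40 mm high, a bystander; origin under its centre
- shank1: maple shank blank, square bar 120 (x) x 9 x 9 mm, 12 g; origin at the centre of its underside, x along its length. May be absent
- shank2: maple shank blank, square bar 120 (x) x 9 x 9 mm, 12 g; origin at the centre of its underside, x along its length. May be absent
- shank3: maple shank blank, square bar 120 (x) x 9 x 9 mm, 12 g; origin at the centre of its underside, x along its length. May be absent
- shank4: maple shank blank, square bar 120 (x) x 9 x 9 mm, 12 g; origin at the centre of its underside, x along its length. May be absent
- shank5: maple shank blank, square bar 120 (x) x 9 x 9 mm, 12 g; origin at the centre of its underside, x along its length. May be absent
- offcut1: chunky maple offcut 22 x 18 x 13 mm, 12 g, starts on the deck of the board; origin at the centre of its underside. May be absent
- offcut2: chunky maple offcut 18 x 18 x 13 mm, 12 g, starts on the deck of the board; origin at the centre of its underside. May be absent
- offcut3: chunky maple offcut 26 x 16 x 13 mm, 12 g, starts on the deck of the board; origin at the centre of its underside. May be absent
- offcut4: chunky maple offcut 20 x 16 x 12 mm, 12 g, starts on the deck of the board; origin at the centre of its underside. May be absent
- offcut5: chunky maple offcut 24 x 18 x 12 mm, 12 g, starts on the deck of the board; origin at the centre of its underside. May be absent
Not all that is in view belongs to the job. Leave any green, pink or turquoise look-alike of the shank3 alone.

How it is judged (in metres and radians):
On the way, in this order (a step that is already met when the one before it is completed fails the run):
1. every shank lies released on the bed, front to back, with the handle still raised (x of shank1 in the frame of bed between -0.02 and 0.02 m and y of shank1 in the frame of bed between -0.074 and 0.074 m and z of shank1 in the frame of bed between -0.004 and 0.005 m and angle between the x axis of each of shank1, shank2, shank3, shank4, shank5 and the x axis of bed, either way round below 0.2 rad and x of shank2 in the frame of bed between -0.02 and 0.02 m and y of shank2 in the frame of bed between -0.074 and 0.074 m and z of shank2 in the frame of bed between -0.004 and 0.005 m and x of shank3 in the frame of bed between -0.02 and 0.02 m and y of shank3 in the frame of bed between -0.074 and 0.074 m and z of shank3 in the frame of bed between -0.004 and 0.005 m and x of shank4 in the frame of bed between -0.02 and 0.02 m and y of shank4 in the frame of bed between -0.074 and 0.074 m and z of shank4 in the frame of bed between -0.004 and 0.005 m and x of shank5 in the frame of bed between -0.02 and 0.02 m and y of shank5 in the frame of bed between -0.074 and 0.074 m and z of shank5 in the frame of bed between -0.004 and 0.005 m and contact force between the fingers and shank1 below 0.1 N and contact force between the fingers and shank2 below 0.1 N and contact force between the fingers and shank3 below 0.1 N and contact force between the fingers and shank4 below 0.1 N and contact force between the fingers and shank5 below 0.1 N and value of joint handle above 0.5 rad), for 0.2 s.
2. the handle is level and the jaw nips every shank (x of shank1 in the frame of bed between -0.02 and 0.02 m and y of shank1 in the frame of bed between -0.074 and 0.074 m and z of shank1 in the frame of bed between -0.004 and 0.005 m and angle between the x axis of each of shank1, shank2, shank3, shank4, shank5 and the x axis of bed, either way round below 0.2 rad and x of shank2 in the frame of bed between -0.02 and 0.02 m and y of shank2 in the frame of bed between -0.074 and 0.074 m and z of shank2 in the frame of bed between -0.004 and 0.005 m and x of shank3 in the frame of bed between -0.02 and 0.02 m and y of shank3 in the frame of bed between -0.074 and 0.074 m and z of shank3 in the frame of bed between -0.004 and 0.005 m and x of shank4 in the frame of bed between -0.02 and 0.02 m and y of shank4 in the frame of bed between -0.074 and 0.074 m and z of shank4 in the frame of bed between -0.004 and 0.005 m and x of shank5 in the frame of bed between -0.02 and 0.02 m and y of shank5 in the frame of bed between -0.074 and 0.074 m and z of shank5 in the frame of bed between -0.004 and 0.005 m and value of joint handle between -0.045 and 0.045 rad and contact force between jaw and shank1 above 0.2 N and contact force between jaw and shank2 above 0.2 N and contact force between jaw and shank3 above 0.2 N and contact force between jaw and shank4 above 0.2 N and contact force between jaw and shank5 above 0.2 N), for 0.2 s.
At the end, for the whole second after the job is handed in: Shanks flat on the bed (centres within 20 mm front to back, 74 mm sideways, 0.2 rad), each nipped by the jaw with over 0.2 N; handle within 0.045 rad of level; all offcuts at rest in the tray; sweep block upright on its pad within 30 mm (x) and 35 mm (y) of its middle (all of step 2 and x of offcut1 in the frame of tray between -0.05 and 0.05 m and y of offcut1 in the frame of tray between -0.082 and 0.082 m and z of offcut1 in the frame of tray between -0.005 and 0.035 m and linear speed of each of offcut1, offcut2, offcut3, offcut4, offcut5, sweeper below 0.02 m/s and x of offcut2 in the frame of tray between -0.05 and 0.05 m and y of offcut2 in the frame of tray between -0.082 and 0.082 m and z of offcut2 in the frame of tray between -0.005 and 0.035 m and x of offcut3 in the frame of tray between -0.05 and 0.05 m and y of offcut3 in the frame of tray between -0.082 and 0.082 m and z of offcut3 in the frame of tray between -0.005 and 0.035 m and x of offcut4 in the frame of tray between -0.05 and 0.05 m and y of offcut4 in the frame of tray between -0.082 and 0.082 m and z of offcut4 in the frame of tray between -0.005 and 0.035 m and x of offcut5 in the frame of tray between -0.05 and 0.05 m and y of offcut5 in the frame of tray between -0.082 and 0.082 m and z of offcut5 in the frame of tray between -0.005 and 0.035 m and x of sweeper in the frame of pad between -0.03 and 0.03 m and y of sweeper in the frame of pad between -0.035 and 0.035 m and height (world z) of sweeper below 0.012 m and angle between sweeper's own z axis and vertical below 0.1 rad); the robot touches nothing.
It fails at once if a shank is gripped with more than 80 N, both fingers together (contact force between the fingers and shank1 above 80 N or contact force between the fingers and shank2 above 80 N or contact force between the fingers and shank3 above 80 N or contact force between the fingers and shank4 above 80 N or contact force between the fingers and shank5 above 80 N).
It fails at once if the jaw presses a shank with more than 15 N (contact force between jaw and shank1 above 15 N or contact force between jaw and shank2 above 15 N or contact force between jaw and shank3 above 15 N or contact force between jaw and shank4 above 15 N or contact force between jaw and shank5 above 15 N).
It fails at once if the fingers touch an offcut (contact force between the fingers and offcut1 above 0.5 N or contact force between the fingers and offcut2 above 0.5 N or contact force between the fingers and offcut3 above 0.5 N or contact force between the fingers and offcut4 above 0.5 N or contact force between the fingers and offcut5 above 0.5 N).
It fails at once if a bystander is moved by more than 30 mm (distance of any of weight, gauge from where it was at the start of the episode above 0.03 m).
Of shank1, shank2, shank3, shank4, shank5 only 3 to 5 are there at a start; the rules pass over those that are not, and their reading is None.
Of offcut1, offcut2, offcut3, offcut4, offcut5 only 3 to 5 are there at a start; the rules pass over those that are not, and their reading is None.
At some moment in a run one of offcut1, offcut2, offcut3, offcut4, offcut5 may be knocked a few centimetres aside while the robot is not near it.
Once in a run the grip may slacken for a moment while it holds something.
It also fails if it takes over 210 s, if anything falls off the work surface, if the arm or the gripper's body presses on something with over 40 N, if the wrist force passes 120 N, or if a joint passes its speed limit or range.

## Working session

There is one attempt and no reset: what is moved stays moved. The work goes in short steps, Python scripts to look and compute and a tool call to move; the robot and the scene stay as the last step left them, time stands still between calls to the robot, and variables do not carry over. Pictures are saved under pics/ and viewed, at most 14 in all, crops included, and the job is handed in when it is done.

Besides the shell and the picture viewer there is one more tool, called after "Request:" as name(argument=value, ...) on one line, values as JSON. carry_out: Moves the arm, as the interface text tells. Its arguments: {"type":"object","properties":{"increments":{"type":"array","items":{"type":"array","items":{"type":"number"}}},"jaw":{"type":"number"},"force":{"type":"number"}},"required":["increments"]}

```bash
mkdir -p pics; ls
cat > h.py <<'E'
import numpy as np, cv2
from scipy.spatial.transform import Rotation as R
from cell import ctrl
def cam(n):
    c=ctrl.camera(n); return c
def pts(c):
    "world xyz per pixel from depth"
    K=np.array(c["camera_matrix"]);k1=c["k1"]
    D=np.array([k1,0,0,0,0],float)
    h,w=c["depth"].shape
    u,v=np.meshgrid(np.arange(w),np.arange(h))
    p=np.stack([u,v],-1).reshape(-1,1,2).astype(np.float64)
    s=cv2.undistortPoints(p,K,D).reshape(h,w,2)
    rays=np.stack([s[...,0],-s[...,1],-np.ones((h,w))],-1)
    M=R.from_rotvec(c["orientation"]).as_matrix()
    rw=rays@M.T
    return np.array(c["xyz"])+rw*c["depth"][...,None], rw
def plane(c,rw,z):
    o=np.array(c["xyz"]); t=(z-o[2])/rw[...,2]; return o+rw*t[...,None]
def save(img,name): cv2.imwrite("pics/"+name,cv2.cvtColor(img,cv2.COLOR_RGB2BGR))
E
python3 - <<'E'
from h import *
for n in("top","scene"):
    c=cam(n); save(c["img"],n+"0.png"); np.savez(n+"0.npz",**c)
    print(n,c["xyz"],c["orientation"],c["camera_matrix"],c["k1"])
print(ctrl.observe(),ctrl.hold_point_z)
E
```

```text
pics
top [ 458.88321067   63.18391577 1281.63987393] [ 0.04927578 -0.03296458 -1.54529895] [[379.70513241   0.         319.95503763]
 [  0.         379.70513241 198.59755977]
 [  0.           0.           1.        ]] -0.048369705886097944
scene [1484.17633387  202.59192945  917.93546335] [0.6374389  0.73268544 1.58086052] [[499.78358062   0.         316.26369032]
 [  0.         499.78358062 198.51681703]
 [  0.           0.           1.        ]] -0.01500456616302233
{'clock': 0.1, 'joint_positions': array([ 1.14172606e+00,  2.91226936e-01, -1.54020400e-01,  1.12672811e+00,
        3.18252673e-05,  1.43150436e+00]), 'dq': array([ 0.00097488, -0.00169719,  0.00192643, -0.00184832,  0.00168336,
        0.00044118]), 'joint_torque': array([ 1.03204387e-03, -5.37980354e+01,  3.31919503e+01,  9.35137330e-03,
       -2.19965600e-04, -5.95378680e-08]), 'tool_pos': array([149.83263801, 502.76015552, 230.79955634]), 'tool_rot': array([-4.53539591e-01, -3.10831693e+00,  1.76365038e-03]), 'ft_force': array([0.43062596, 0.48007717, 0.30948557]), 'ft_torque': array([ 0.02508517,  0.0522924 , -0.040077  ]), 'grip_force': 0.0, 'opening': 0.9980227634189545} -18.700000000000003
```

View pics/top0.png

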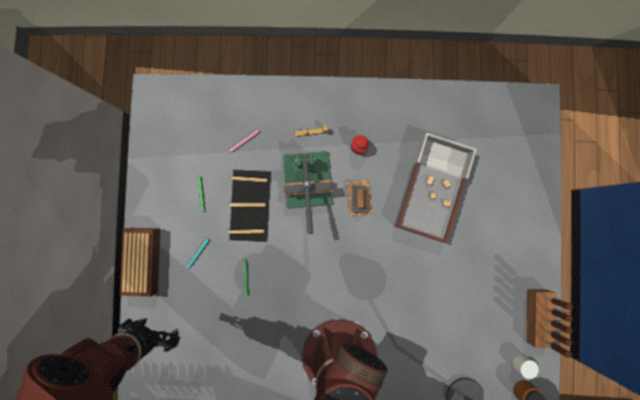

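View pics/scene0.png

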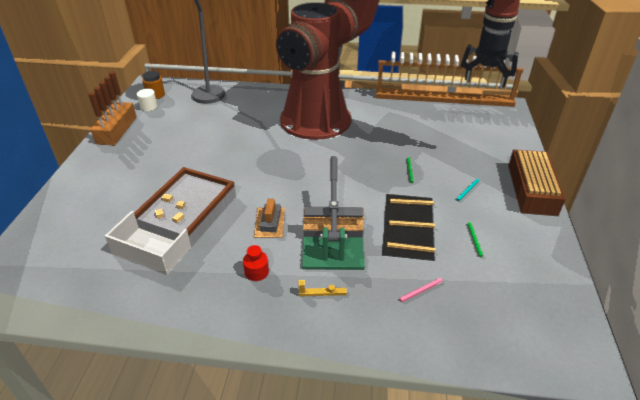

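Top view: three shanks on the mat (~(250,180),(248,205),(246,232)), press at (308,185) with its front toward the robot, sweeper at (360,197), board with four offcuts at (440,190), tray at (447,155). The scene view agrees with this. Next I take enlarged crops and measurements.

```bash
cat > m.py <<'E'
from h import *
def hsv(c): return cv2.cvtColor(c["img"],cv2.COLOR_RGB2HSV)
def load(n):
    d=np.load(n+"0.npz"); return {k:d[k] for k in d}
def blobs(mask,amin):
    cs,_=cv2.findContours(mask.astype(np.uint8),cv2.RETR_EXTERNAL,cv2.CHAIN_APPROX_NONE)
    return [k for k in cs if cv2.contourArea(k)>=amin]
def rect(k,G):
    p=np.array([G[v,u,:2] for u,v in k[:,0,:]],np.float32)
    (cx,cy),(w,h),a=cv2.minAreaRect(p)
    if w<h: w,h,a=h,w,a+90
    return round(cx,1),round(cy,1),round(w,1),round(h,1),round((a+90)%180-90,1)
E
python3 - <<'E'
from m import *
c=load("top");P,rw=pts(c);H=hsv(c)
big=lambda i,y0,y1,x0,x1,s:cv2.resize(i[y0:y1,x0:x1],None,fx=s,fy=s,interpolation=cv2.INTER_CUBIC)
save(big(c["img"],120,250,220,390,4.6),"topcrop.png")
s=load("scene");save(big(s["img"],145,275,240,450,3.8),"scenecrop.png")
m=(H[...,0]>8)&(H[...,0]<30)&(H[...,1]>90)&(H[...,2]>140)
m[:120]=0;m[260:]=0;m[:,:215]=0;m[:,475:]=0
for k in blobs(m,8):
    u,v=k[:,0].mean(0); z=np.median(P[k[:,0,1],k[:,0,0],2])
    print("yel",u.round(),v.round(),len(k),"z",z.round(1),rect(k,plane(c,rw,12)),rect(k,plane(c,rw,52)))
d=H[...,2]<45; d[:165]=0;d[245:]=0;d[:,:222]=0;d[:,275:]=0
for k in blobs(d,300): print("mat",rect(k,plane(c,rw,3)))
g=(H[...,0]>45)&(H[...,0]<95)&(H[...,1]>80); g[:145]=0;g[215:]=0;g[:,:278]=0;g[:,340:]=0
for k in blobs(g,30): print("green",rect(k,plane(c,rw,12)),k[:,0].min(0),k[:,0].max(0))
for k in blobs((H[...,0]<10)&(H[...,1]>150)&(H[...,2]>100)&(np.arange(640)[None]>340)&(np.arange(640)[None]<380)&(np.arange(400)[:,None]<165),30): print("weight",rect(k,plane(c,rw,80)))
# z maps
for v in range(150,240,6): print(v,[int(P[v,u,2]) for u in range(280,376,4)])
E
```

```text
yel 246.0 231.0 70 z 11.9 (410.7, 322.1, 114.5, 6.7, -88.4) (412.3, 313.9, 110.9, 6.5, -88.4)
yel 247.0 204.0 69 z 12.5 (499.6, 320.1, 111.5, 10.1, -88.6) (498.3, 312.0, 108.0, 9.8, -88.6)
yel 447.0 203.0 18 z 51.5 (521.2, -347.4, 23.7, 13.4, -88.6) (519.3, -334.5, 23.0, 13.0, -88.6)
yel 433.0 195.0 15 z 53.9 (546.9, -299.9, 17.0, 13.4, -88.6) (544.2, -288.5, 16.4, 13.0, -88.6)
yel 360.0 198.0 37 z 55.6 (530.8, -56.7, 53.7, 13.4, 1.2) (528.6, -52.9, 52.0, 13.0, 1.2)
yel 446.0 184.0 15 z 51.0 (586.7, -345.9, 18.6, 16.1, 34.5) (582.7, -333.0, 18.0, 15.6, 34.5)
yel 354.0 190.0 92 z 4.4 (544.9, -52.3, 87.4, 70.9, 8.6) (542.2, -48.6, 84.6, 68.6, 8.6)
yel 430.0 180.0 17 z 53.4 (595.9, -290.4, 24.3, 15.0, -25.9) (591.6, -279.2, 23.5, 14.5, -25.9)
yel 249.0 179.0 69 z 12.3 (586.4, 318.1, 115.5, 10.3, 88.5) (582.4, 310.1, 111.8, 10.0, 88.5)
yel 311.0 131.0 70 z 11.5 (753.0, 113.5, 110.9, 20.5, -78.1) (743.7, 111.9, 107.4, 19.9, -78.1)
green (515.4, 157.3, 53.7, 33.5, -88.3) [288 196] [304 206]
green (522.5, 73.7, 67.0, 30.2, -88.6) [311 195] [331 204]
green (602.7, 99.3, 33.6, 23.6, -88.6) [3
[... 901 characters left out ...]
84, 82, 82, 116, 79, 72, 40, 28, 21, 0, 0, 4, -2, 4, 19, 40, 53, 24, 4, -3]
198 [-2, 1, 10, 11, 12, 10, 9, 120, 15, 10, 8, 15, 12, 1, 0, -2, 0, 8, 24, 38, 55, 18, 0, 1]
204 [0, 1, 9, 15, 14, 13, 10, 124, 16, 12, 11, 8, 15, -1, -2, 2, 5, 0, 15, 29, 57, 25, 2, -1]
210 [0, 1, 1, -1, 1, -1, -2, 136, -3, -1, 3, 1, 1, 2, -3, -3, 0, -2, 12, 24, 26, 21, 4, 1]
216 [1, 0, 0, 1, -3, 3, 0, 141, 0, 1, 0, 0, -2, 0, -1, 2, -3, 3, 0, 0, 0, 2, -4, 1]
222 [0, -2, 0, 4, 0, 3, 1, 142, -1, 2, 0, -2, 0, 1, -2, 0, -2, -3, -2, 0, 0, 4, 0, 2]
228 [1, 2, -2, -6, 0, 1, -2, 151, 140, -2, 2, 1, -2, 1, -3, 7, 0, 0, 0, 2, -2, -2, 0, -1]
234 [-1, -3, -2, 0, 3, 0, 2, 2, 0, -2, 0, 1, -6, 1, 1, 1, 3, -1, -2, -4, -2, 0, 0, -2]
```

View pics/topcrop.png

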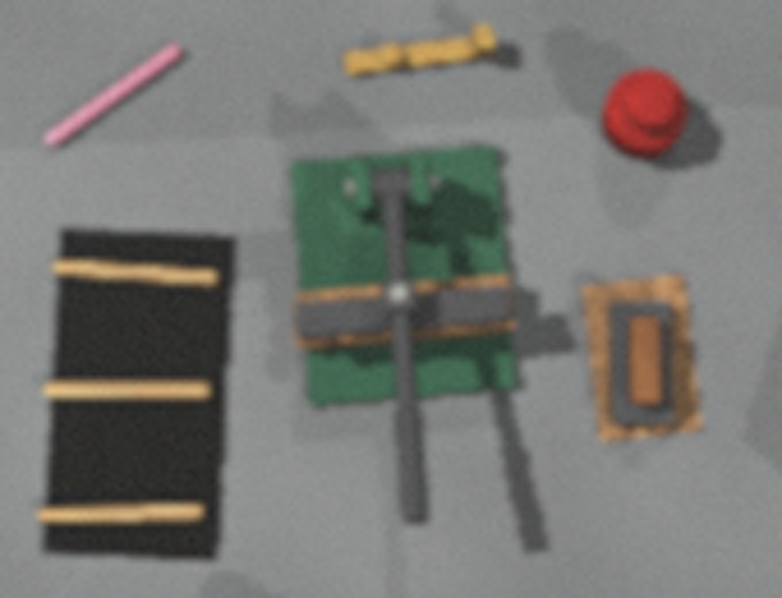

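View pics/scenecrop.png

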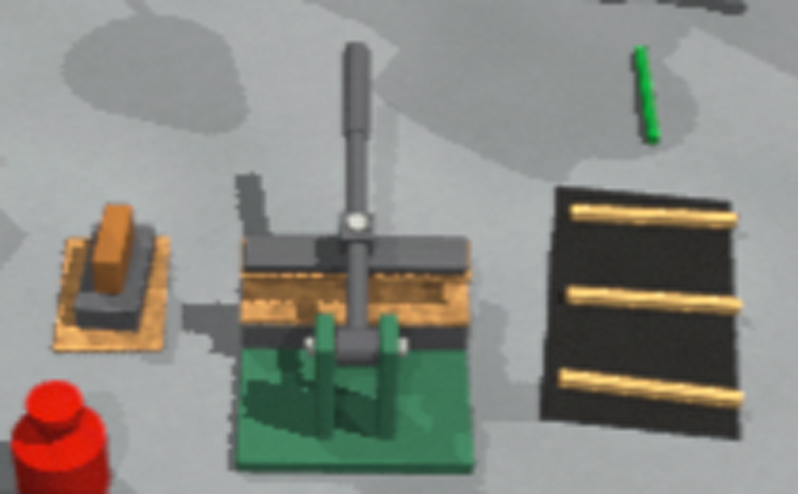

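The crops show the press yawed a few degrees, with its handle raised about 0.28 rad, and the shanks running across the mat. Now I fix the frames.

Run:
```python
from m import *
c=load("top");P,rw=pts(c);H=hsv(c)
U,V=np.meshgrid(np.arange(640),np.arange(400))
# press base from green hull
box=(V>145)&(V<215)&(U>278)&(U<340)
g=(H[...,0]>45)&(H[...,0]<95)&(H[...,1]>60)&box&(abs(P[...,2]-12)<8)
G=plane(c,rw,12); q=G[g][:,:2].astype(np.float32)
(cx,cy),(w,h),a=cv2.minAreaRect(cv2.convexHull(q)); print("base",cx,cy,w,h,a)
# handle
m=(P[...,2]>86)&(V>165)&(V<236)&(U>295)&(U<325)
q=P[m]; q=q[(q[:,2]<170)]
vx,vy,x0,y0=cv2.fitLine(q[:,:2].astype(np.float32),cv2.DIST_HUBER,0,.01,.01).ravel()
s=(q[:,:2]-[x0,y0])@[vx,vy]; z=np.polyfit(s,q[:,2],1)
print("handle yaw",np.degrees(np.arctan2(vy,vx)),(x0,y0),"slope",np.degrees(np.arctan(z[0])),"z0",z[1],"s",s.min(),s.max())
pts_=q[s<-70]; print("grip pts mean",pts_.mean(0))
# jaw (z~80)
m=(abs(P[...,2]-81)<9)&(V>178)&(V<200)&(U>280)&(U<338)
print("jaw",cv2.minAreaRect(P[m][:,:2].astype(np.float32)), P[m].mean(0))
# scene bed cork
s_=load("scene");Ps,rs=pts(s_);Hs=hsv(s_);Us,Vs=U,V
m=(Us>300)&(Us<366)&(Vs>205)&(Vs<235)&(abs(Ps[...,2]-40)<5)
print("bed",cv2.minAreaRect(Ps[m][:,:2].astype(np.float32)),m.sum(),Ps[m].mean(0))
# board
br=((H[...,0]<12)|(H[...,0]>172))&(H[...,1]>90)&(U>385)&(U<485)&(V>125)&(V<250)
q=plane(c,rw,55)[br][:,:2].astype(np.float32);print("rim",cv2.minAreaRect(cv2.convexHull(q)),br.sum())
rn=br
wl=(P[...,2]>57)&(P[...,2]<75)&(U>385)&(U<485)&(V>125)&(V<185)
q=plane(c,rw,65)[wl][:,:2].astype(np.float32);print("traywall",cv2.minAreaRect(cv2.convexHull(q)),wl.sum())
hi=(P[...,2]>30)&(P[...,2]<75)&(U>385)&(U<485)&(V>125)&(V<250)
print("all",cv2.minAreaRect(cv2.convexHull(P[hi][:,:2].astype(np.float32))))
# tray floor
fl=(P[...,2]>0)&(P[...,2]<12)&(U>415)&(U<475)&(V>135)&(V<178)&(H[...,2]>150)
print("floor",cv2.minAreaRect(cv2.convexHull(P[fl][:,:2].astype(np.float32))),fl.sum())
# sweeper and pad
b=(U>340)&(U<378)&(V>172)&(V<222)
r=b&(P[...,2]>44);print("ridge",cv2.minAreaRect(plane(c,rw,52)[r][:,:2].astype(np.float32)),r.sum())
r=b&(P[...,2]>12)&(P[...,2]<62);print("foot",cv2.minAreaRect(P[r][:,:2].astype(np.float32)))
r=b&(H[...,0]>5)&(H[...,0]<25)&(H[...,1]>90);print("pad",cv2.minAreaRect(cv2.convexHull(plane(c,rw,4)[r][:,:2].astype(np.float32))))
# shanks scene
m=(Hs[...,0]>10)&(Hs[...,0]<30)&(Hs[...,1]>80)&(Hs[...,2]>150)&(U>384)&(U<440)&(V>190)&(V<260)
for k in blobs(m,15): print("shank scene",rect(k,plane(s_,rs,12)),rect(k,plane(s_,rs,9)))
m=(Hs[...,0]>10)&(Hs[...,0]<30)&(Hs[...,1]>80)&(Hs[...,2]>150)&(U>135)&(U<200)&(V>180)&(V<230)
for k in blobs(m,8): print("off scene",rect(k,plane(s_,rs,50)))
b=(U>250)&(U<290)&(V>190)&(V<240)
r=b&(Ps[...,2]>44)&(Ps[...,2]<60);print("ridge scene",cv2.minAreaRect(Ps[r][:,:2].astype(np.float32)),r.sum())
r=b&(Ps[...,2]>13);print("foot scene",cv2.minAreaRect(Ps[r][:,:2].astype(np.float32)))
```

```text
base 589.2191162109375 121.47364807128906 176.7741241455078 148.29661560058594 5.927292346954346
handle yaw 6.105001 (np.float32(515.2285), np.float32(114.95546)) slope -16.333414590055582 z0 119.75677789582494 s -101.33147915206729 109.57335999098396
grip pts mean [430.00490234 106.01907021 144.76378067]
jaw ((554.69921875, 120.33805847167969), (30.27669906616211, 151.04861450195312), 5.849241256713867) [554.30659148 119.38770244  81.99420722]
bed ((560.4716186523438, 122.51990509033203), (47.50505828857422, 151.02227783203125), 7.696206569671631) 600 [559.38855687 122.26504356  40.09013157]
rim ((519.1536865234375, -282.5450744628906), (169.44908142089844, 214.24732971191406), 73.363525390625) 456
traywall ((637.5321655273438, -317.9197998046875), (171.52455139160156, 178.08160400390625), 72.99472045898438) 270
all ((569.0050659179688, -299.050048828125), (174.30125427246094, 322.3372802734375), 73.25724792480469)
floor ((682.7592163085938, -351.5067138671875), (176.20948791503906, 112.9664306640625), 74.43392944335938) 913
ridge ((526.8826904296875, -59.983192443847656), (133.2851
[... 207 characters left out ...]
778106689453, 70.86048889160156), 7.546816825866699)
shank scene (587.0, 320.8, 119.5, 14.6, 87.4) (584.0, 321.2, 119.9, 14.6, 87.4)
shank scene (500.9, 323.6, 117.9, 15.4, -88.6) (497.6, 324.0, 118.3, 15.4, -88.6)
shank scene (410.8, 325.1, 118.8, 16.3, -87.3) (407.3, 325.5, 119.2, 16.3, -87.3)
off scene (592.7, -276.0, 33.2, 23.6, -18.1)
off scene (584.7, -330.1, 34.5, 17.4, 32.6)
off scene (542.4, -287.3, 23.8, 22.4, 0.8)
off scene (520.3, -332.8, 35.8, 23.6, 72.4)
ridge scene ((529.30908203125, -49.78864669799805), (62.62054443359375, 20.784809112548828), 2.7675061225891113) 148
foot scene ((986.79541015625, 57.692283630371094), (1034.603759765625, 55.95180130004883), 13.146612167358398)
```

```bash
cat >> h.py <<'E'
def go(x,y,z,d=None,s=None):
    "print wz turn first, then tool-frame shift in cm (tool down); d = direction (deg) of tool y"
    s=s or ctrl.observe(); M=R.from_rotvec(s["tool_rot"]).as_matrix()
    cur=np.degrees(np.arctan2(M[1,1],M[0,1])); d=cur if d is None else d
    w=-((d-cur+180)%360-180)
    T=np.array([[np.sin(np.radians(d)),np.cos(np.radians(d)),0],[-np.cos(np.radians(d)),np.sin(np.radians(d)),0],[0,0,-1]])
    T[:,0]*=-1 if False else 1
    yv=T[:,1]; zv=np.array([0,0,-1.]); xv=np.cross(yv,zv); T=np.stack([xv,yv,zv],1)
    t=T.T@(np.array([x,y,z])-s["tool_pos"])/10
    print("dir",cur.round(2),"tilt",np.degrees(np.arccos(-M[2,2])).round(2),"turn wz",w.round(2),"shift cm",t.round(3),"|",s["tool_pos"].round(1),"t",s["clock"],"open",round(s["opening"],3),"F",s["ft_force"].round(1),"gf",round(s["grip_force"],1))
    return T
E
python3 - <<'E'
from h import *
go(442,107.6,200,96)
E
```

```text
dir 73.4 tilt 0.07 turn wz -22.6 shift cm [-24.926 -42.354   3.08 ] | [149.8 502.8 230.8] t 0.1 open 0.998 F [0.4 0.5 0.3] gf 0.0
```

Request:
carry_out(increments=[[0,0,0,0,0,-5.65],[0,0,0,0,0,-5.65],[0,0,0,0,0,-5.65],[0,0,0,0,0,-5.65],[-1.78,-3.025,0.22,0,0,0],[-1.78,-3.025,0.22,0,0,0],[-1.78,-3.025,0.22,0,0,0],[-1.78,-3.025,0.22,0,0,0],[-1.78,-3.025,0.22,0,0,0],[-1.78,-3.025,0.22,0,0,0],[-1.78,-3.025,0.22,0,0,0],[-1.78,-3.025,0.22,0,0,0],[-1.78,-3.025,0.22,0,0,0],[-1.78,-3.025,0.22,0,0,0],[-1.78,-3.025,0.22,0,0,0],[-1.78,-3.025,0.22,0,0,0],[-1.78,-3.025,0.22,0,0,0],[-1.78,-3.025,0.22,0,0,0],[0,0,0,0,0,0],[0,0,0,0,0,0]], jaw=0.2, force=30)

```text
clock: 1.77
tool_pos: [442.5, 106.6, 200.0]
tool_rot: [0.159, -3.137, -0.0]
ft_force: [-0.2, 0.1, 0.1]
opening: 0.601
grip_force: 0.0
```

Run:
```python
from h import *
go(442,107.6,115,96)
c=cam("scene"); save(cv2.resize(c["img"][60:280,200:460],None,fx=2.7,fy=2.7),"s1.png")
```

```text
dir 95.8 tilt 0.06 turn wz -0.2 shift cm [0.042 0.11  8.5  ] | [442.5 106.6 200. ] t 1.7667 open 0.601 F [-0.2  0.1  0.1] gf 0.0
```

View pics/s1.png

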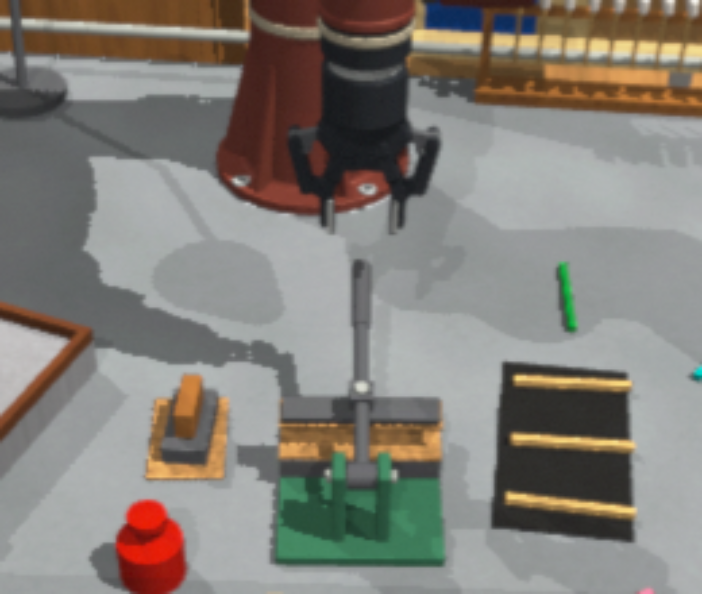

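Gripper is centred over the handle grip. Descend and close.

Request:
carry_out(increments=[[0,0.03,1.7,0,0,0],[0,0.03,1.7,0,0,0],[0,0.03,1.7,0,0,0],[0,0,1.7,0,0,0],[0,0,1.7,0,0,0],[0,0,0,0,0,0]])

```text
clock: 2.32
tool_pos: [439.1, 109.8, 113.1]
tool_rot: [0.167, -3.132, -0.0]
ft_force: [-0.8, -0.5, -0.1]
opening: 0.599
grip_force: 0.0
```

Request:
carry_out(increments=[[0,0,0,0,0,0],[0,0,0,0,0,0],[0,0,0,0,0,0],[0,0,0,0,0,0],[0,0,0,0,0,0],[0,0,0,0,0,0],[0,0,0,0,0,0],[0,0,0,0,0,0]], jaw=-1)

```text
clock: 2.98
tool_pos: [442.6, 107.1, 116.6]
tool_rot: [-0.163, 3.136, -0.007]
ft_force: [0.2, -11.1, 1.9]
opening: 0.199
grip_force: 30.4
```

Run:
```python
from h import *
go(442,107.6,115)
th=np.linspace(.26,1.40,20)
print(np.stack([21*np.diff(np.cos(th)),-21*np.diff(np.sin(th))],1).round(2).tolist())
```

```text
dir 95.94 tilt 0.26 turn wz -0.0 shift cm [0.051 0.058 0.161] | [442.6 107.1 116.6] t 2.9833 open 0.199 F [  0.2 -11.1   1.9] gf 30.4
[[-0.36, -1.21], [-0.43, -1.18], [-0.5, -1.16], [-0.57, -1.12], [-0.64, -1.09], [-0.7, -1.05], [-0.76, -1.0], [-0.82, -0.96], [-0.88, -0.9], [-0.93, -0.85], [-0.98, -0.79], [-1.02, -0.73], [-1.07, -0.67], [-1.11, -0.6], [-1.14, -0.54], [-1.17, -0.47], [-1.2, -0.4], [-1.22, -0.32], [-1.23, -0.25]]
```

Request:
carry_out(increments=[[-0.36,0,-1.21,0,0,0],[-0.43,0,-1.18,0,0,0],[-0.5,0,-1.16,0,0,0],[-0.57,0,-1.12,0,0,0],[-0.64,0,-1.09,0,0,0],[-0.7,0,-1.05,0,0,0],[-0.76,0,-1.0,0,0,0],[-0.82,0,-0.96,0,0,0],[-0.88,0,-0.9,0,0,0],[0,0,0,0,0,0]])

```text
clock: 3.82
tool_pos: [499.6, 113.3, 214.1]
tool_rot: [-0.163, 3.136, -0.005]
ft_force: [-0.6, -9.1, 2.8]
opening: 0.198
grip_force: 31.8
```

Request:
carry_out(increments=[[-0.93,0,-0.85,0,0,0],[-0.98,0,-0.79,0,0,0],[-1.02,0,-0.73,0,0,0],[-1.07,0,-0.67,0,0,0],[-1.11,0,-0.6,0,0,0],[-1.14,0,-0.54,0,0,0],[-1.17,0,-0.47,0,0,0],[-1.2,0,-0.4,0,0,0],[-1.22,0,-0.32,0,0,0],[-1.23,0,-0.25,0,0,0],[0,0,0,0,0,0]])

```text
clock: 4.73
tool_pos: [609.5, 125.5, 269.1]
tool_rot: [-0.163, 3.137, -0.003]
ft_force: [2.5, -5.4, 0.1]
opening: 0.196
grip_force: 29.7
```

Run:
```python
from h import *
go(442,107.6,115)
c=cam("scene"); save(cv2.resize(c["img"][60:280,200:460],None,fx=2.7,fy=2.7),"s2.png")
```

```text
dir 95.95 tilt 0.11 turn wz -0.0 shift cm [16.847 -0.04  15.411] | [609.5 125.5 269.1] t 4.7333 open 0.196 F [ 2.5 -5.4  0.1] gf 29.7
```

View pics/s2.png

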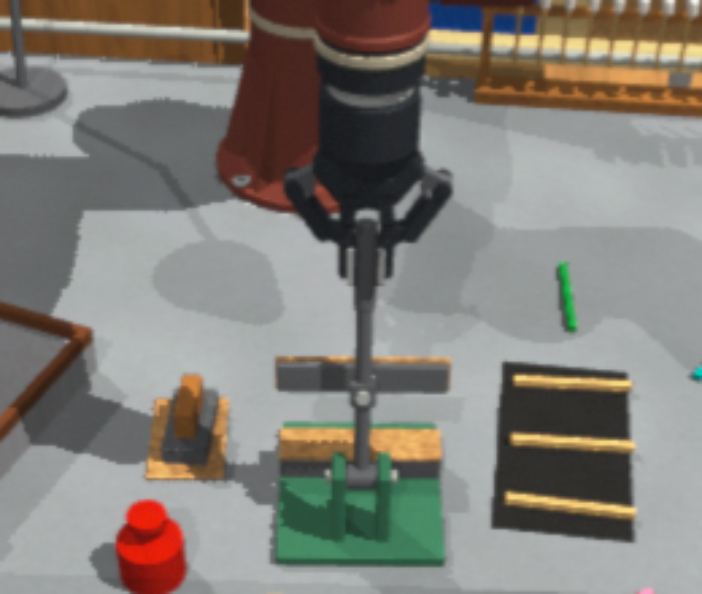

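Handle is up at about 1.4 rad. Release, pull back, then measure the bed with a clear view.

Request:
carry_out(increments=[[0,0,0,0,0,0],[0,0,0,0,0,0],[0,0,0,0,0,0],[0,0,0,0,0,0],[0,0,0,0,0,0],[1,0,0,0,0,0],[2,0,0,0,0,0],[3,0,0,0,0,0],[3,0,0,0,0,0],[3,0,0,0,0,0],[3,0,0,0,0,0],[3,0,0,0,0,0],[3,0,0,0,0,0],[3,0,0,0,0,0],[0,0,0,0,0,0]], jaw=0.2, force=25)

```text
clock: 6.03
tool_pos: [364.8, 101.1, 268.5]
tool_rot: [0.165, -3.135, -0.0]
ft_force: [1.7, -0.6, 0.7]
opening: 0.6
grip_force: 0.0
```

Run:
```python
from m import *
U,V=np.meshgrid(np.arange(640),np.arange(400))
for n in("top","scene"):
    c=cam(n);P,rw=pts(c);np.savez(n+"1.npz",**c)
    Q=P-[559,120.3,0];a=np.radians(6);q=np.stack([Q[...,0]*np.cos(a)+Q[...,1]*np.sin(a),-Q[...,0]*np.sin(a)+Q[...,1]*np.cos(a),Q[...,2]],-1)
    m=(abs(q[...,2]-40)<6)&(abs(q[...,0])<50)&(abs(q[...,1])<100)
    r=cv2.minAreaRect(P[m][:,:2].astype(np.float32));print(n,"bed",r,m.sum(),np.percentile(q[m][:,0],[1,3,97,99]).round(1),np.percentile(q[m][:,1],[1,3,97,99]).round(1))
    m=(q[...,2]>70)&(abs(q[...,0])<100)&(abs(q[...,1])<100);print("jaw/handle x",np.percentile(q[m],[1,50,99],axis=0).round(0).tolist())
# shanks on mat, by finer subpixel: weighted mask in top
c=np.load("top1.npz");c={k:c[k] for k in c};H=hsv(c);P,rw=pts(c)
m=(H[...,0]>8)&(H[...,0]<30)&(H[...,1]>60)&(H[...,2]>90)&(U>222)&(U<275)&(V>165)&(V<245)
for k in blobs(m,15): print("shank",rect(k,plane(c,rw,12)))
go(500,322,100,178.6)
```

```text
top bed ((560.226318359375, 120.4007568359375), (40.688720703125, 151.80819702148438), 6.395715236663818) 565 [-18.6 -17.7  20.   21. ] [-74.3 -71.2  71.   73.9]
jaw/handle x [[30.0, -71.0, 83.0], [43.0, -3.0, 170.0], [98.0, 72.0, 316.0]]
scene bed ((557.6529541015625, 121.92891693115234), (47.3497428894043, 151.296875), 6.190067291259766) 630 [-21.7 -19.7  20.2  21.4] [-72.9 -70.6  73.1  75.7]
jaw/handle x [[28.0, -71.0, 78.0], [48.0, 1.0, 167.0], [99.0, 73.0, 314.0]]
shank (410.8, 322.1, 121.2, 13.4, -88.4)
shank (501.3, 320.2, 118.3, 13.5, -88.5)
shank (586.7, 316.5, 119.1, 14.7, 87.3)
dir 96.0 tilt 0.11 turn wz -82.6 shift cm [-22.378 -12.515  16.902] | [369.4 101.3 269. ] t 6.1333 open 0.601 F [ 1.2  0.1 -0.1] gf 0.0
```

Bed at about (559.7, 120.8), yaw 6.2°. First shank: the middle one, gripped 28 mm off its centre.

Run:
```python
from h import *
go(501,294,60,181.5)
```

```text
dir 96.0 tilt 0.11 turn wz -85.5 shift cm [-18.915 -13.658  20.902] | [369.4 101.3 269. ] t 6.1333 open 0.601 F [ 1.2  0.1 -0.1] gf 0.0
```

Request:
carry_out(increments=[[0,0,1.4,0,0,-7.125],[0,0,1.4,0,0,-7.125],[0,0,1.4,0,0,-7.125],[0,0,1.4,0,0,-7.125],[0,0,1.4,0,0,-7.125],[0,0,1.4,0,0,-7.125],[0,0,1.4,0,0,-7.125],[0,0,1.4,0,0,-7.125],[0,0,1.4,0,0,-7.125],[0,0,1.4,0,0,-7.125],[0,0,1.4,0,0,-7.125],[0,0,1.4,0,0,-7.125]])

```text
clock: 7.13
tool_pos: [371.0, 101.4, 99.6]
tool_rot: [-2.256, 2.185, -0.001]
ft_force: [1.1, 0.2, 0.1]
opening: 0.598
grip_force: 0.0
```

Request:
carry_out(increments=[[-2.36,-1.71,0.5,0,0,0],[-2.36,-1.71,0.5,0,0,0],[-2.36,-1.71,0.5,0,0,0],[-2.36,-1.71,0.5,0,0,0],[-2.36,-1.71,0.5,0,0,0],[-2.36,-1.71,0.5,0,0,0],[-2.36,-1.71,0.5,0,0,0],[-2.36,-1.71,0.5,0,0,0],[0,0,0,0,0,0],[0,0,0,0,0,0],[0,0,0,0,0,0]])

```text
clock: 8.05
tool_pos: [501.5, 293.5, 59.6]
tool_rot: [2.25, -2.191, -0.001]
ft_force: [-0.1, 0.2, 0.9]
opening: 0.599
grip_force: 0.0
```

Run:
```python
from h import *
go(501,294,4.5,181.5)
```

```text
dir -178.49 tilt 0.07 turn wz 0.01 shift cm [-0.051  0.047  5.509] | [501.5 293.5  59.6] t 8.05 open 0.599 F [-0.1  0.2  0.9] gf 0.0
```

Request:
carry_out(increments=[[0,0,1.4,0,0,0],[0,0,1.4,0,0,0],[0,0,1.4,0,0,0],[0,0,1.3,0,0,0],[0,0,0,0,0,0],[0,0,0,0,0,0]])

```text
clock: 8.55
tool_pos: [501.0, 292.7, 5.3]
tool_rot: [2.249, -2.192, -0.001]
ft_force: [1.2, 0.2, -0.3]
opening: 0.605
grip_force: 0.0
```

Request:
carry_out(increments=[[0,0,0,0,0,0],[0,0,0,0,0,0],[0,0,0,0,0,0],[0,0,0,0,0,0],[0,0,0,0,0,0],[0,0,0,0,0,0],[0,0,0,0,0,0],[0,0,0,0,0,0]], jaw=-1, force=25)

```text
clock: 9.22
tool_pos: [502.0, 293.7, 6.3]
tool_rot: [-2.25, 2.191, -0.001]
ft_force: [-1.0, -0.3, 6.6]
opening: 0.092
grip_force: 26.2
```

Request:
carry_out(increments=[[0,0,-0.5,0,0,0],[0,0,-1.5,0,0,0],[0,0,-2,0,0,0],[0,0,-2,0,0,0],[0,0,-2,0,0,0],[0,0,0,0,0,0],[0,0,0,0,0,0]])

```text
clock: 9.8
tool_pos: [502.4, 294.0, 86.7]
tool_rot: [-2.249, 2.19, -0.002]
ft_force: [-0.4, -0.3, -0.1]
opening: 0.096
grip_force: 25.4
```

```bash
cat >> h.py <<'E'
def bed(x,y,yaw=6.2):
    a=np.radians(yaw); return 559.7+x*np.cos(a)-y*np.sin(a),120.8+x*np.sin(a)+y*np.cos(a)
E
python3 - <<'E'
from m import *
s=ctrl.observe()
for n in("scene","top"):
    c=cam(n);P,rw=pts(c);H=hsv(c)
    m=(H[...,0]>8)&(H[...,0]<32)&(H[...,1]>80)&(H[...,2]>110)&(abs(P[...,0]-501)<60)&(abs(P[...,1]-322)<85)&(P[...,2]>40)&(P[...,2]<110)
    for k in blobs(m,15): print(n,rect(k,plane(c,rw,s["tool_pos"][2]+7.5)))
    q=P[m]; print(n,m.sum(),np.polyfit(q[:,1],q[:,2],1).round(3),q[:,1].min(),q[:,1].max())
go(*bed(-28,0),130,96.2)
E
```

```text
scene (506.3, 345.1, 75.7, 17.6, -88.1)
scene (508.1, 273.5, 19.0, 15.5, -82.8)
scene 175 [6.0000e-03 8.8765e+01] 265.13719051208807 382.86907965739925
top 8 [5.2000e-02 7.7351e+01] 264.62305997240134 274.32727633115775
dir -178.5 tilt 0.04 turn wz 85.3 shift cm [ -1.165 -17.794  -4.509] | [501.1 293.4  84.9] t 9.9 open 0.095 F [-0.7 -0.2 -1.2] gf 25.4
```

Request:
carry_out(increments=[[0,0,0,0,0,7.11],[0,0,0,0,0,7.11],[0,0,0,0,0,7.11],[0,0,0,0,0,7.11],[0,0,0,0,0,7.11],[0,0,0,0,0,7.11],[0,0,0,0,0,7.11],[0,0,0,0,0,7.11],[0,0,0,0,0,7.11],[0,0,0,0,0,7.11],[0,0,0,0,0,7.11],[0,0,0,0,0,7.11]])

```text
clock: 10.9
tool_pos: [500.6, 293.2, 84.1]
tool_rot: [0.159, -3.135, 0.001]
ft_force: [-0.1, -0.6, -0.6]
opening: 0.088
grip_force: 25.4
```

Request:
carry_out(increments=[[-0.13,-2.54,0.27,0,0,0],[-0.13,-2.54,0.27,0,0,0],[-0.13,-2.54,0.27,0,0,0],[-0.13,-2.54,0.27,0,0,0],[-0.13,-2.54,0.27,0,0,0],[-0.13,-2.54,0.27,0,0,0],[-0.13,-2.54,0.27,0,0,0],[0,0,0,0,0,0],[0,0,0,0,0,0],[0,0,0,0,0,0]])

```text
clock: 11.73
tool_pos: [529.0, 118.0, 65.8]
tool_rot: [0.169, -3.136, -0.001]
ft_force: [0.2, -0.1, -0.6]
opening: 0.092
grip_force: 25.4
```

Run:
```python
from h import *
go(*bed(-30.5,0),44,96.2)
```

```text
dir 96.16 tilt 0.09 turn wz -0.04 shift cm [-0.028 -0.056  2.182] | [529.  118.   65.8] t 11.7333 open 0.092 F [ 0.2 -0.1 -0.6] gf 25.4
```

Request:
carry_out(increments=[[0,0,0.8,0,0,0],[0,0,0.7,0,0,0],[0,0,0.4,0,0,0],[0,0,0.2,0,0,0],[0,0,0,0,0,0],[0,0,0,0,0,0],[0,0,0,0,0,0]])

```text
clock: 12.32
tool_pos: [529.8, 117.9, 45.6]
tool_rot: [-0.169, 3.137, -0.0]
ft_force: [-0.6, 0.4, -0.1]
opening: 0.092
grip_force: 25.4
```

Request:
carry_out(increments=[[0,0,0,0,0,0],[0,0,0,0,0,0],[0,0,0,0,0,0],[0,0,0,0,0,0],[0,0,0,0,0,0],[0,0,0,0,0,0],[0,0,-1.5,0,0,0],[0,0,-3,0,0,0],[0,0,-3,0,0,0],[0,0,0,0,0,0]], jaw=-0.35)

```text
clock: 13.15
tool_pos: [532.8, 118.1, 125.6]
tool_rot: [-0.169, 3.129, 0.0]
ft_force: [2.2, -0.3, 0.4]
opening: 0.322
grip_force: 0.0
```

```bash
cat >> m.py <<'E'
def bedshanks():
    c=cam("scene");P,rw=pts(c);H=hsv(c);G=plane(c,rw,49)
    a=np.radians(6.2);Q=G-[559.7,120.8,0]
    bx=Q[...,0]*np.cos(a)+Q[...,1]*np.sin(a);by=-Q[...,0]*np.sin(a)+Q[...,1]*np.cos(a)
    m=(H[...,0]>10)&(H[...,0]<35)&(H[...,2]>195)&(H[...,1]>50)&(abs(bx)<75)&(abs(by)<85)
    for k in blobs(m,12):
        r=rect(k,np.stack([bx,by,G[...,2]],-1)); print("bed shank",r)
    return c
E
python3 - <<'E'
from m import *
c=bedshanks(); save(cv2.resize(c["img"][100:280,250:450],None,fx=3,fy=3),"s3.png")
go(587+1.2,318.5-28,60,177.4)
E
```

```text
bed shank (7.4, 44.0, 62.5, 36.7, -89.0)
bed shank (-2.1, -40.5, 66.3, 14.9, -89.0)
dir 96.18 tilt 0.32 turn wz -81.22 shift cm [-17.488  -4.837   6.333] | [532.  118.  123.3] t 13.2 open 0.324 F [-0.2 -0.4 -0.2] gf 0.0
```

View pics/s3.png

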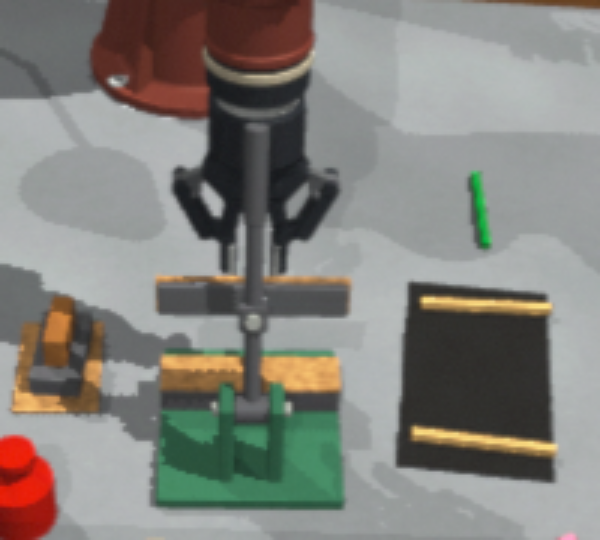

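The placed shank is hidden behind the handle; I'll check it from the top camera. Heading for the second shank.

Request:
carry_out(increments=[[0,3,0,0,0,0],[0,3.5,0,0,0,0],[0,3.5,0,0,0,0],[0,3.5,0,0,0,0],[0,3.5,0,0,0,0],[0,0,0.5,0,0,-6.77],[0,0,0.5,0,0,-6.77],[0,0,0.5,0,0,-6.77],[0,0,0.5,0,0,-6.77],[0,0,0.5,0,0,-6.77],[0,0,0.5,0,0,-6.77],[0,0,0.5,0,0,-6.77],[0,0,0.5,0,0,-6.77],[0,0,0.5,0,0,-6.77],[0,0,0.5,0,0,-6.77],[0,0,0.5,0,0,-6.77],[0,0,0.5,0,0,-6.77],[0,0,0,0,0,0],[0,0,0,0,0,0]], jaw=0)

```text
clock: 14.78
tool_pos: [510.7, 286.5, 59.5]
tool_rot: [2.165, -2.274, -0.001]
ft_force: [-0.2, -0.2, -0.2]
opening: 0.501
grip_force: 0.0
```

Run:
```python
from m import *
go(588.2,290.5,6.5,177.4)
c=cam("top");P,rw=pts(c);H=hsv(c)
G=plane(c,rw,49);a=np.radians(6.2);Q=G-[559.7,120.8,0]
bx=Q[...,0]*np.cos(a)+Q[...,1]*np.sin(a);by=-Q[...,0]*np.sin(a)+Q[...,1]*np.cos(a)
m=(H[...,0]>10)&(H[...,0]<35)&(H[...,2]>120)&(H[...,1]>60)&(abs(bx)<75)&(abs(by)<85)
for k in blobs(m,12): print("bed",rect(k,np.stack([bx,by],-1)))
# shank part in front of the bed
k=m&(bx<-24); print("front part", bx[k].min() if k.any() else None, by[k].mean(), k.sum(), np.polyfit(bx[k],by[k],1) if k.sum()>5 else None, P[k][:,2].mean())
```

```text
dir 177.21 tilt 0.1 turn wz -0.19 shift cm [-0.752 -7.726  5.304] | [510.7 286.5  59.5] t 14.7833 open 0.501 F [-0.2 -0.2 -0.2] gf 0.0
bed (0.4, 2.1, 161.2, 105.0, -88.5)
front part -52.012818522656985 -0.0018151728217025709 32 [0.01344677 0.50466399] 38.62469032872964
```

Request:
carry_out(increments=[[-0.19,-1.93,0,0,0,0],[-0.19,-1.93,0,0,0,0],[-0.19,-1.93,0,0,0,0],[-0.19,-1.93,0.6,0,0,0],[0,0,1.3,0,0,0],[0,0,1.3,0,0,0],[0,0,1.1,0,0,0],[0,0,1,0,0,0],[0,0,0,0,0,0],[0,0,0,0,0,0]])

```text
clock: 15.67
tool_pos: [588.3, 290.8, 7.1]
tool_rot: [2.169, -2.271, -0.001]
ft_force: [1.4, 0.1, 0.1]
opening: 0.496
grip_force: 0.0
```

Request:
carry_out(increments=[[0,0,0,0,0,0],[0,0,0,0,0,0],[0,0,0,0,0,0],[0,0,0,0,0,0],[0,0,0,0,0,0],[0,0,0,0,0,0],[0,0,0,0,0,0],[0,0,0,0,0,0]], jaw=-1, force=25)

```text
clock: 16.33
tool_pos: [589.4, 291.2, 8.4]
tool_rot: [-2.17, 2.27, -0.001]
ft_force: [-1.0, 1.0, 6.7]
opening: 0.091
grip_force: 27.6
```

Request:
carry_out(increments=[[0,0,-0.5,0,0,0],[0,0,-1.5,0,0,0],[0,0,-2,0,0,0],[0,0,-2,0,0,0],[0,0,-2,0,0,0],[0,0,0,0,0,0],[0,0,0,0,0,0]])

```text
clock: 16.92
tool_pos: [589.7, 291.2, 88.8]
tool_rot: [-2.169, 2.269, -0.002]
ft_force: [-0.6, -0.1, -0.4]
opening: 0.091
grip_force: 26.8
```

```bash
cat >> m.py <<'E'
def held():
    s=ctrl.observe();t=s["tool_pos"]
    c=cam("scene");P,rw=pts(c);H=hsv(c)
    m=(H[...,0]>8)&(H[...,0]<32)&(H[...,1]>80)&(H[...,2]>110)&(abs(P[...,0]-t[0])<40)&(abs(P[...,1]-t[1])<110)&(abs(P[...,2]-t[2])<25)
    q=P[m]; print("held n",m.sum(),"z fit",np.polyfit(q[:,1]-t[1],q[:,2]-t[2],1).round(3),"y ends",np.percentile(q[:,1]-t[1],[1,99]).round(1),"x fit",np.polyfit(q[:,1]-t[1],q[:,0]-t[0],1).round(3))
E
python3 - <<'E'
from m import *
held()
go(*bed(-30.5,-42),65,96.2)
go(*bed(-30.5,42),65,96.2)
E
```

```text
held n 193 z fit [-0.007  2.637] y ends [-29.5  87.6] x fit [0.033 1.702]
dir 177.41 tilt 0.01 turn wz 81.21 shift cm [  7.782 -20.791   2.251] | [588.8 290.9  87.5] t 16.9667 open 0.09 F [-0.6 -1.1 -0.1] gf 26.8
dir 177.41 tilt 0.01 turn wz 81.21 shift cm [  7.782 -12.391   2.251] | [588.8 290.9  87.5] t 16.9667 open 0.09 F [-0.6 -1.1 -0.1] gf 26.8
```

Request:
carry_out(increments=[[0,0,0,0,0,6.77],[0,0,0,0,0,6.77],[0,0,0,0,0,6.77],[0,0,0,0,0,6.77],[0,0,0,0,0,6.77],[0,0,0,0,0,6.77],[0,0,0,0,0,6.77],[0,0,0,0,0,6.77],[0,0,0,0,0,6.77],[0,0,0,0,0,6.77],[0,0,0,0,0,6.77],[0,0,0,0,0,6.77],[2.57,0,0.7,0,0,0],[2.57,0,0.7,0,0,0],[2.57,0,0.7,0,0,0],[0,0,0,0,0,0]])

```text
clock: 18.3
tool_pos: [504.7, 280.9, 63.2]
tool_rot: [0.171, -3.127, 0.004]
ft_force: [-0.5, 0.5, 0.3]
opening: 0.09
grip_force: 26.8
```

Request:
carry_out(increments=[[0,-2.6,0,0,0,0],[0,-2.6,0,0,0,0],[0,-2.6,0,0,0,0],[0,-2.6,0,0,0,0],[0,-2.6,0,0,0,0],[0,-2.6,0,0,0,0],[0,-2.6,0,0,0,0],[0,-2.6,0,0,0,0],[0,0,0,0,0,0],[0,0,0,0,0,0]])

```text
clock: 19.13
tool_pos: [534.3, 74.7, 65.7]
tool_rot: [0.165, -3.136, -0.0]
ft_force: [0.3, 0.6, -0.1]
opening: 0.091
grip_force: 26.8
```

Run:
```python
from m import *
held()
go(*bed(-29.5,-42),46,96.2)
```

```text
held n 193 z fit [ -0.109 -14.039] y ends [-26.4 107.8] x fit [-0.056 24.382]
dir 96.11 tilt 0.08 turn wz -0.09 shift cm [-0.075  0.016  1.981] | [534.2  75.6  65.8] t 19.1833 open 0.091 F [ 0.6 -0.4 -1.1] gf 26.8
```

Request:
carry_out(increments=[[0,0,0.8,0,0,0],[0,0,0.6,0,0,0],[0,0,0.3,0,0,0],[0,0,0.2,0,0,0],[0,0,0,0,0,0],[0,0,0,0,0,0],[0,0,0,0,0,0]])

```text
clock: 19.77
tool_pos: [534.7, 76.0, 47.6]
tool_rot: [-0.17, 3.137, -0.0]
ft_force: [0.6, -0.5, -0.1]
opening: 0.087
grip_force: 26.8
```

Request:
carry_out(increments=[[0,0,0,0,0,0],[0,0,0,0,0,0],[0,0,0,0,0,0],[0,0,0,0,0,0],[0,0,0,0,0,0],[0,0,0,0,0,0],[0,0,-1.5,0,0,0],[0,0,-3,0,0,0],[0,0,-1,0,0,0],[2,0,0,0,0,0],[3,2,0,0,0,0],[3,3,0,0,0,0],[3,3,0,0,0,0],[0,4,0,0,0,0],[0,4,0,0,0,0],[0,3,0,0,0,0],[0,0,0,0,0,0],[0,0,0,0,0,0]], jaw=-0.35)

```text
clock: 21.27
tool_pos: [405.6, 253.2, 102.5]
tool_rot: [-0.174, 3.136, -0.0]
ft_force: [-0.1, 0.4, 0.5]
opening: 0.325
grip_force: 0.0
```

Run:
```python
from m import *
go(411.8,323.3-28,60,181.7)
bedshanks()
c=cam("top");P,rw=pts(c)
save(cv2.resize(c["img"][150:245,230:350],None,fx=5,fy=5,interpolation=cv2.INTER_CUBIC),"t2.png")
```

```text
dir 96.35 tilt 0.02 turn wz -85.35 shift cm [-4.193 -0.744  4.245] | [405.6 253.2 102.5] t 21.2667 open 0.325 F [-0.1  0.4  0.5] gf 0.0
bed shank (34.3, -40.9, 21.4, 7.5, 1.1)
bed shank (7.4, 44.0, 62.5, 36.7, -89.0)
bed shank (-5.4, -62.2, 23.2, 15.0, -89.0)
bed shank (-23.0, -34.8, 74.2, 30.0, 26.3)
```

View pics/t2.png

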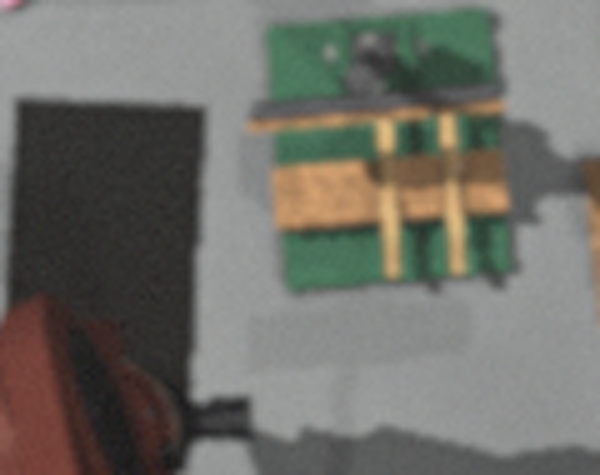

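Two shanks lie parallel on the bed (~(390,200) and (453,195) in the crop). Now the third.

Request:
carry_out(increments=[[0,0,0.35,0,0,-7.11],[0,0,0.35,0,0,-7.11],[0,0,0.35,0,0,-7.11],[0,0,0.35,0,0,-7.11],[0,0,0.35,0,0,-7.11],[0,0,0.35,0,0,-7.11],[0,0,0.35,0,0,-7.11],[0,0,0.35,0,0,-7.11],[0,0,0.35,0,0,-7.11],[0,0,0.35,0,0,-7.11],[0,0,0.35,0,0,-7.11],[0,0,0.35,0,0,-7.11],[-2.1,-0.37,0,0,0,0],[-2.1,-0.37,0,0,0,0],[0,0,0,0,0,0],[0,0,0,0,0,0]], jaw=0)

```text
clock: 22.7
tool_pos: [412.7, 293.4, 60.4]
tool_rot: [2.249, -2.193, 0.0]
ft_force: [0.2, -0.6, -0.2]
opening: 0.498
grip_force: 0.0
```

Run:
```python
from m import *
go(411.8,323.3-28,7,181.7)
```

```text
dir -178.54 tilt 0.02 turn wz -0.24 shift cm [-0.195  0.084  5.338] | [412.7 293.4  60.4] t 22.7 open 0.498 F [ 0.2 -0.6 -0.2] gf 0.0
```

Request:
carry_out(increments=[[-0.1,0.04,1.4,0,0,0],[-0.1,0.04,1.4,0,0,0],[0,0,1.3,0,0,0],[0,0,1.2,0,0,0],[0,0,0,0,0,0],[0,0,0,0,0,0]])

```text
clock: 23.2
tool_pos: [411.0, 294.6, 7.3]
tool_rot: [2.247, -2.193, -0.001]
ft_force: [-0.2, -0.1, 0.1]
opening: 0.5
grip_force: 0.0
```

Request:
carry_out(increments=[[0,0,0,0,0,0],[0,0,0,0,0,0],[0,0,0,0,0,0],[0,0,0,0,0,0],[0,0,0,0,0,0],[0,0,0,0,0,0],[0,0,0,0,0,0],[0,0,0,0,0,0]], jaw=-1, force=25)

```text
clock: 23.87
tool_pos: [412.0, 296.1, 8.3]
tool_rot: [-2.25, 2.192, -0.002]
ft_force: [-0.3, -1.5, 7.1]
opening: 0.091
grip_force: 27.5
```

Request:
carry_out(increments=[[0,0,-0.5,0,0,0],[0,0,-1.5,0,0,0],[0,0,-2,0,0,0],[0,0,-2,0,0,0],[0,0,-2,0,0,0],[0,0,0,0,0,0],[0,0,0,0,0,0]])

```text
clock: 24.45
tool_pos: [412.2, 296.6, 88.7]
tool_rot: [-2.249, 2.19, -0.001]
ft_force: [-0.7, -0.1, 0.2]
opening: 0.087
grip_force: 26.8
```

Run:
```python
from m import *
held()
go(*bed(-30.5,42),65,96.2)
```

```text
held n 142 z fit [0.005 2.155] y ends [-27.6  87.4] x fit [-0.029  1.89 ]
dir -178.49 tilt 0.04 turn wz 85.31 shift cm [ -9.793 -14.84    2.274] | [411.5 296.2  87.7] t 24.5 open 0.09 F [ 1.4  0.  -0.8] gf 26.8
```

Request:
carry_out(increments=[[0,0,0,0,0,7.11],[0,0,0,0,0,7.11],[0,0,0,0,0,7.11],[0,0,0,0,0,7.11],[0,0,0,0,0,7.11],[0,0,0,0,0,7.11],[0,0,0,0,0,7.11],[0,0,0,0,0,7.11],[0,0,0,0,0,7.11],[0,0,0,0,0,7.11],[0,0,0,0,0,7.11],[0,0,0,0,0,7.11],[0,-2.9,0.6,0,0,0],[0,-3,0.6,0,0,0],[0,-3,0.6,0,0,0],[0,-3,0.47,0,0,0],[0,-2.9,0,0,0,0],[0,0,0,0,0,0]])

```text
clock: 26.0
tool_pos: [426.4, 145.0, 63.5]
tool_rot: [0.164, -3.134, 0.003]
ft_force: [1.3, 0.2, -0.7]
opening: 0.095
grip_force: 26.8
```

Request:
carry_out(increments=[[-2.4,0,0,0,0,0],[-2.5,0,0,0,0,0],[-2.5,0,0,0,0,0],[-2.4,0,0,0,0,0],[0,0,0,0,0,0],[0,0,0,0,0,0],[0,0,0,0,0,0]])

```text
clock: 26.58
tool_pos: [523.2, 159.5, 63.8]
tool_rot: [0.169, -3.134, 0.0]
ft_force: [0.1, -0.1, 0.3]
opening: 0.087
grip_force: 26.8
```

Run:
```python
from m import *
go(*bed(-29.5,42),46,96.2)
```

```text
dir 96.19 tilt 0.15 turn wz -0.01 shift cm [-0.26  -0.044  1.777] | [523.2 159.5  63.8] t 26.5833 open 0.087 F [ 0.1 -0.1  0.3] gf 26.8
```

Request:
carry_out(increments=[[-0.1,0,0.8,0,0,0],[0,0,0.6,0,0,0],[0,0,0.3,0,0,0],[0,0,0.2,0,0,0],[0,0,0,0,0,0],[0,0,0,0,0,0],[0,0,0,0,0,0]])

```text
clock: 27.17
tool_pos: [525.8, 159.6, 45.8]
tool_rot: [-0.169, 3.137, 0.0]
ft_force: [0.5, -0.1, 0.0]
opening: 0.089
grip_force: 26.8
```

Request:
carry_out(increments=[[0,0,0,0,0,0],[0,0,0,0,0,0],[0,0,0,0,0,0],[0,0,0,0,0,0],[0,0,0,0,0,0],[0,0,0,0,0,0],[0,0,-1.5,0,0,0],[0,0,-3,0,0,0],[0,0,-3,0,0,0],[2,0,-3,0,0,0],[3,0,-3,0,0,0],[3,0,-3,0,0,0],[3,0,-3,0,0,0],[3,-2.2,-3,0,0,0],[3,-2.1,-1,0,0,0],[0,0,0,0,0,0],[0,0,0,0,0,0],[0,0,0,0,0,0]], jaw=-0.35)

```text
clock: 28.67
tool_pos: [367.0, 102.0, 275.4]
tool_rot: [-0.168, 3.136, 0.0]
ft_force: [-0.1, 0.2, 0.3]
opening: 0.324
grip_force: 0.0
```

Run:
```python
from m import *
go(*bed(-60,0),269,96.2)
c=cam("top");P,rw=pts(c);np.savez("top2.npz",**c)
G=plane(c,rw,49);a=np.radians(6.2);Q=G-[559.7,120.8,0];H=hsv(c)
bx=Q[...,0]*np.cos(a)+Q[...,1]*np.sin(a);by=-Q[...,0]*np.sin(a)+Q[...,1]*np.cos(a)
m=(H[...,0]>10)&(H[...,0]<35)&(H[...,2]>105)&(H[...,1]>60)&(abs(bx)<75)&(abs(by)<85)
for y in(-42,0,42):
    k=m&(bx<-23)&(abs(by-y)<14)
    if k.sum()>4: print(y,bx[k].min(),by[k].mean(),k.sum(),np.polyfit(bx[k],by[k],1))
save(cv2.resize(c["img"][150:245,230:350],None,fx=5,fy=5,interpolation=cv2.INTER_CUBIC),"t3.png")
```

```text
dir 96.14 tilt 0.06 turn wz -0.06 shift cm [-13.365  -0.212   0.643] | [367.  102.  275.4] t 28.6667 open 0.324 F [-0.1  0.2  0.3] gf 0.0
-42 -58.76563577563339 -42.4596925326491 39 [-2.82510570e-02 -4.36031092e+01]
0 -58.49480407377235 -0.1457419025418141 39 [-0.03894845 -1.71166298]
42 -58.49578971977136 41.145585584560656 43 [3.27062650e-02 4.25096858e+01]
```

View pics/t3.png

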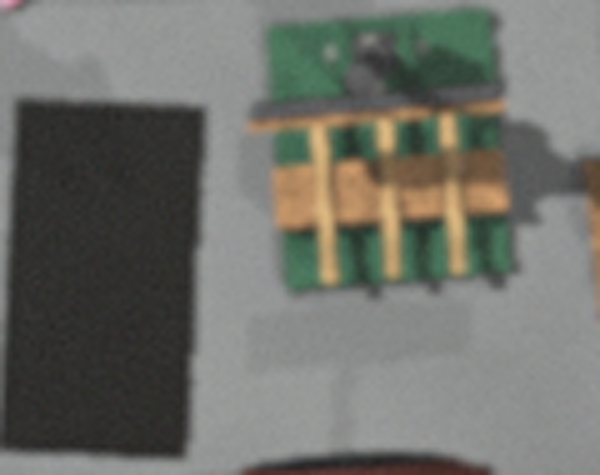

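All three shanks are flat, parallel and centred, and the mat is empty. Now back to the handle.

Run:
```python
from m import *
go(*bed(49.3,0),269,96.2)
th=np.linspace(1.40,0.0,21)
print(np.stack([21*np.diff(np.cos(th)),-21*np.diff(np.sin(th))],1).round(2).tolist())
```

```text
dir 96.17 tilt 0.01 turn wz -0.03 shift cm [-24.292  -0.228   0.603] | [367.  102.2 275. ] t 28.7167 open 0.321 F [-0.4  0.2 -0.8] gf 0.0
[[1.44, 0.3], [1.41, 0.4], [1.38, 0.5], [1.34, 0.59], [1.3, 0.69], [1.25, 0.78], [1.19, 0.86], [1.13, 0.94], [1.06, 1.02], [0.99, 1.09], [0.91, 1.16], [0.82, 1.22], [0.74, 1.27], [0.65, 1.32], [0.55, 1.36], [0.46, 1.4], [0.36, 1.43], [0.26, 1.45], [0.15, 1.46], [0.05, 1.47]]
```

Request:
carry_out(increments=[[0,0,0.1,0,0,0],[0,0,0.1,0,0,0],[-3,-0.1,0.1,0,0,0],[-3,-0.1,0.1,0,0,0],[-3,0,0.1,0,0,0],[-3,0,0.1,0,0,0],[-3,0,0,0,0,0],[-3,0,0,0,0,0],[-3,0,0,0,0,0],[-2.3,0,0,0,0,0],[-1,0,0,0,0,0],[0,0,0,0,0,0],[0,0,0,0,0,0]], jaw=0.2)

```text
clock: 29.8
tool_pos: [608.2, 126.4, 267.8]
tool_rot: [0.17, -3.135, 0.0]
ft_force: [0.4, 0.8, -0.3]
opening: 0.595
grip_force: 0.0
```

Request:
carry_out(increments=[[0,0,0,0,0,0],[0,0,0,0,0,0],[0,0,0,0,0,0],[0,0,0,0,0,0],[0,0,0,0,0,0],[0,0,0,0,0,0],[0,0,0,0,0,0],[0,0,0,0,0,0]], jaw=-1, force=35)

```text
clock: 30.47
tool_pos: [607.8, 125.3, 269.8]
tool_rot: [0.168, -3.137, 0.002]
ft_force: [-1.5, -5.3, 2.1]
opening: 0.198
grip_force: 34.4
```

Run:
```python
from m import *
go(*bed(49.3,0),269,96.2)
c=cam("scene");P,rw=pts(c)
a=np.radians(6.2);Q=P-[559.7,120.8,0]
bx=Q[...,0]*np.cos(a)+Q[...,1]*np.sin(a);by=-Q[...,0]*np.sin(a)+Q[...,1]*np.cos(a);z=P[...,2]
m=(abs(by)<10)&(bx>35)&(bx<110)&(z>170)&(z<340)
# back face points of handle (facing the camera): surface = axis + radius
print(np.polyfit(z[m],bx[m],1), m.sum())
for lo in range(170,320,25):
    k=m&(z>=lo)&(z<lo+25); print(lo,np.median(bx[k]) if k.any() else None)
```

```text
dir 96.15 tilt 0.08 turn wz -0.05 shift cm [-0.102  0.072  0.079] | [607.8 125.3 269.8] t 30.4667 open 0.198 F [-1.5 -5.3  2.1] gf 34.4
[-0.18395653 99.00831765] 495
170 67.12628687067146
195 60.853533998885574
220 54.701083445192666
245 51.08254817883534
270 46.75429128159731
295 40.674840696972424
```

Request:
carry_out(increments=[[1.44,0,0.3,0,0,0],[1.41,0,0.4,0,0,0],[1.38,0,0.5,0,0,0],[1.34,0,0.59,0,0,0],[1.3,0,0.69,0,0,0],[1.25,0,0.78,0,0,0],[1.19,0,0.86,0,0,0],[1.13,0,0.94,0,0,0],[1.06,0,1.02,0,0,0],[0.99,0,1.09,0,0,0],[0,0,0,0,0,0]])

```text
clock: 31.43
tool_pos: [482.2, 111.5, 196.6]
tool_rot: [0.169, -3.136, 0.004]
ft_force: [0.6, -6.7, -6.1]
opening: 0.193
grip_force: 35.2
```

Request:
carry_out(increments=[[0.91,0,1.16,0,0,0],[0.82,0,1.22,0,0,0],[0.74,0,1.27,0,0,0],[0.65,0,1.32,0,0,0],[0.55,0,1.36,0,0,0],[0.46,0,1.4,0,0,0],[0.36,0,1.43,0,0,0],[0,0,0,0,0,0],[0,0,0,0,0,0],[0,0,0,0,0,0]])

```text
clock: 32.27
tool_pos: [438.8, 106.7, 105.7]
tool_rot: [0.168, -3.136, 0.004]
ft_force: [-0.3, -6.9, -5.1]
opening: 0.196
grip_force: 34.4
```

```bash
cat >> m.py <<'E'
def handle():
    for n in("scene","top"):
        c=cam(n);P,rw=pts(c);H=hsv(c)
        a=np.radians(6.2);Q=P-[559.7,120.8,0]
        bx=Q[...,0]*np.cos(a)+Q[...,1]*np.sin(a);by=-Q[...,0]*np.sin(a)+Q[...,1]*np.cos(a);z=P[...,2]
        m=(abs(by)<5)&(bx>-65)&(bx<55)&(z>75)&(z<150)
        k=m&~((bx>-25)&(bx<25))  # skip the knuckle over the jaw
        q=np.polyfit(85-bx[k],z[k],1); r=abs(z[k]-np.polyval(q,85-bx[k]))<5; q=np.polyfit(85-bx[k][r],z[k][r],1)
        j=(abs(by)>15)&(abs(by)<74)&(abs(bx+4)<8)&(z>55)&(z<110)
        print(n,"slope",q.round(4),k.sum(),"jaw top z",np.median(z[j]).round(1) if j.any() else None,j.sum())
    return c
E
python3 - <<'E'
from m import *
go(*bed(85-210,0),61,96.2); handle()
E
```

```text
dir 96.14 tilt 0.15 turn wz -0.06 shift cm [0.326 0.099 4.47 ] | [438.8 106.7 105.7] t 32.2667 open 0.196 F [-0.3 -6.9 -5.1] gf 34.4
scene slope [ 0.1847 86.6991] 92 jaw top z 76.3 259
top slope [ 0.1859 86.8425] 54 jaw top z 76.8 179
```

Request:
carry_out(increments=[[0.09,0,0.5,0,0,0],[0.08,0,0.5,0,0,0],[0.07,0,0.5,0,0,0],[0.06,0,0.5,0,0,0],[0.03,0,0.5,0,0,0],[0.01,0,0.5,0,0,0],[0,0,0,0,0,0],[0,0,0,0,0,0],[0,0,0,0,0,0]])

```text
clock: 33.12
tool_pos: [435.1, 106.3, 75.8]
tool_rot: [0.168, -3.136, 0.004]
ft_force: [-1.5, -8.0, -4.1]
opening: 0.194
grip_force: 34.6
```

Run:
```python
from m import *
go(*bed(85-210,0),61,96.2); handle()
```

```text
dir 96.14 tilt 0.16 turn wz -0.06 shift cm [-0.042  0.1    1.48 ] | [435.1 106.3  75.8] t 33.1167 open 0.194 F [-1.5 -8.  -4.1] gf 34.6
scene slope [4.36000e-02 8.65566e+01] 73 jaw top z 65.2 220
top slope [4.68000e-02 8.62814e+01] 66 jaw top z 65.1 178
```

Request:
carry_out(increments=[[0,0,0.25,0,0,0],[0,0,0.25,0,0,0],[0,0,0.25,0,0,0],[0,0,0.2,0,0,0],[0,0,0,0,0,0],[0,0,0,0,0,0],[0,0,0,0,0,0]])

```text
clock: 33.8
tool_pos: [435.0, 106.2, 66.4]
tool_rot: [0.168, -3.136, 0.004]
ft_force: [-1.6, -7.9, -2.2]
opening: 0.191
grip_force: 34.9
```

Run:
```python
from m import *
go(*bed(85-210,0),61,96.2); handle()
```

```text
dir 96.14 tilt 0.17 turn wz -0.06 shift cm [-0.059  0.101  0.542] | [435.  106.2  66.4] t 33.8 open 0.191 F [-1.6 -7.9 -2.2] gf 34.9
scene slope [3.30000e-03 8.65633e+01] 68 jaw top z 64.3 200
top slope [1.70000e-03 8.59614e+01] 64 jaw top z 63.8 179
```

Handle reads about 0.002 rad with the jaw on the shanks. Release, rise, and re-measure everything for the sweep.

Request:
carry_out(increments=[[0,0,0,0,0,0],[0,0,0,0,0,0],[0,0,0,0,0,0],[0,0,0,0,0,0],[0,0,0,0,0,0],[0,0,0,0,0,0],[0,0,-1,0,0,0],[0,0,-2,0,0,0],[0,0,-3,0,0,0],[0,0,-3,0,0,0],[0,0,-3,0,0,0],[4,0,0,0,0,0],[4,0,0,0,0,0],[4,0,0,0,0,0],[0,0,0,0,0,0]], jaw=0.2)

```text
clock: 35.15
tool_pos: [308.9, 94.2, 185.6]
tool_rot: [0.17, -3.131, 0.0]
ft_force: [1.0, 1.0, -1.6]
opening: 0.599
grip_force: 0.0
```

```bash
cat >> m.py <<'E'
BA=-16.7; BO=None
def mask_off(H,P,G,box=((440,760),(-450,-200))):
    return (H[...,0]>10)&(H[...,0]<32)&(H[...,1]>75)&(H[...,2]>130)&(G[...,0]>box[0][0])&(G[...,0]<box[0][1])&(G[...,1]>box[1][0])&(G[...,1]<box[1][1])
def bframe(q,o):
    a=np.radians(BA);d=np.asarray(q)[...,:2]-o
    return np.stack([d[...,0]*np.cos(a)+d[...,1]*np.sin(a),-d[...,0]*np.sin(a)+d[...,1]*np.cos(a)],-1)
E
python3 - <<'E'
from m import *
handle()
U,V=np.meshgrid(np.arange(640),np.arange(400))
for n in("top","scene"):
    c=cam(n);P,rw=pts(c);H=hsv(c);np.savez(n+"3.npz",**c)
    near=(abs(P[...,0]-530)<75)&(abs(P[...,1]+52)<55)
    r=near&(P[...,2]>45)&(P[...,2]<62)
    print(n,"ridge",cv2.minAreaRect(P[r][:,:2].astype(np.float32)),P[r].mean(0).round(1))
    r=near&(P[...,2]>13)&(P[...,2]<27);print("foot",cv2.minAreaRect(cv2.convexHull(P[r][:,:2].astype(np.float32))))
    G=plane(c,rw,4);r=(H[...,0]>5)&(H[...,0]<25)&(H[...,1]>90)&(abs(G[...,0]-532)<75)&(abs(G[...,1]+53)<50)&(P[...,2]<10)
    print("pad",cv2.minAreaRect(cv2.convexHull(G[r][:,:2].astype(np.float32))))
    # board: rim tops z55, mask by depth band
    G=plane(c,rw,55)
    br=((H[...,0]<12)|(H[...,0]>172))&(H[...,1]>90)&(abs(P[...,2]-55)<7)&(P[...,0]>400)&(P[...,0]<720)&(P[...,1]<-180)&(P[...,1]>-460)
    hull=cv2.convexHull(G[br][:,:2].astype(np.float32)); print("rim",cv2.minAreaRect(hull),br.sum())
    G=plane(c,rw,65);wl=(abs(P[...,2]-65)<6)&(P[...,0]>580)&(P[...,0]<780)&(P[...,1]<-220)&(P[...,1]>-480)&~br
    b=bframe(G[wl],np.array([550,-300.])); print("tray in bframe",np.percentile(b,[1,99],axis=0).round(1).tolist(),cv2.minAreaRect(cv2.convexHull(G[wl][:,:2].astype(np.float32))))
    G=plane(c,rw,52.5)
    for k in blobs(mask_off(H,P,G),6): print("off",rect(k,G))
go(530,-50.5,120,92)
E
```

```text
scene slope [1.20000e-03 8.71578e+01] 72 jaw top z 64.3 192
top slope [-1.30000e-03  8.67806e+01] 68 jaw top z 64.2 179
top ridge ((528.3515014648438, -49.88972473144531), (58.53912353515625, 19.491413116455078), 1.45725679397583) [528.7 -50.7  55.9]
foot ((530.19384765625, -50.756507873535156), (86.74797058105469, 43.620967864990234), 1.2839409112930298)
pad ((533.8010864257812, -54.184234619140625), (112.21778106689453, 70.86048889160156), 7.546816825866699)
rim ((519.32080078125, -282.866455078125), (169.4990692138672, 214.18743896484375), 73.20462799072266) 421
tray in bframe [[76.7, -77.3], [178.3, 93.0]] ((647.1091918945312, -321.19696044921875), (171.51731872558594, 158.58786010742188), 73.27539825439453)
off (477.0, -333.1, 26.8, 17.3, 77.4)
off (542.6, -288.3, 16.4, 16.3, 0.6)
off (583.6, -333.0, 20.6, 18.7, 45.8)
off (592.2, -279.4, 25.0, 17.5, -25.3)
scene ridge ((528.9906616210938, -49.57121658325195), (63.611473083496094, 20.512540817260742), 3.408672332763672) [532.9 -48.6  54.9]
foot ((528.3768310546875, -49.82139205932617), (96.1545181274414, 44.84612274169922), 2.5422990322113037)
pad ((532.292236328125, -52.422996520996094), (117.08258056640625, 74.67416381835938), 7.408417701721191)
rim ((520.747314453125, -278.922607421875), (176.5016632080078, 221.92803955078125), 73.49734497070312) 701
tray in bframe [[77.7, -77.5], [179.2, 98.1]] ((675.395751953125, -326.31036376953125), (177.65890502929688, 105.09574890136719), 73.58362579345703)
off (595.5, -275.8, 34.2, 25.7, -18.1)
off (587.5, -328.9, 34.4, 18.7, 29.3)
off (547.7, -285.5, 28.1, 22.9, 7.2)
off (481.2, -328.9, 32.9, 27.3, 77.4)
dir 96.18 tilt 0.11 turn wz 4.18 shift cm [-20.686 -15.248   6.697] | [317.9  94.7 187. ] t 35.35 open 0.6 F [ 0.3 -0.2  0.1] gf 0.0
```

One offcut was knocked to (478,-332); that is still sweepable. Going to the sweep block.

Request:
carry_out(increments=[[0,0,0,0,0,4],[-2.55,-1.9,0,0,0,0],[-2.55,-1.9,0,0,0,0],[-2.55,-1.9,0,0,0,0],[-2.55,-1.9,0,0,0,0],[-2.55,-1.9,0,0,0,0],[-2.55,-1.9,0,0,0,0],[-2.55,-1.9,1.5,0,0,0],[-2.55,-1.9,2,0,0,0],[0,0,2,0,0,0],[0,0,1.5,0,0,0],[0,0,0,0,0,0],[0,0,0,0,0,0]])

```text
clock: 36.43
tool_pos: [526.5, -49.6, 115.6]
tool_rot: [0.059, -3.139, -0.001]
ft_force: [-0.4, -0.2, 1.1]
opening: 0.601
grip_force: 0.0
```

Run:
```python
from m import *
go(529,-50,29.5,92.2)
```

```text
dir 92.17 tilt 0.13 turn wz -0.03 shift cm [-0.253 -0.046  8.607] | [526.5 -49.6 115.6] t 36.4333 open 0.601 F [-0.4 -0.2  1.1] gf 0.0
```

Request:
carry_out(increments=[[-0.15,-0.05,2,0,0,0],[0,0,2,0,0,0],[0,0,2,0,0,0],[0,0,1.5,0,0,0],[0,0,1.1,0,0,0],[0,0,0,0,0,0],[0,0,0,0,0,0]])

```text
clock: 37.02
tool_pos: [528.6, -50.0, 31.3]
tool_rot: [-0.06, 3.14, -0.0]
ft_force: [-0.1, -1.0, 1.4]
opening: 0.598
grip_force: 0.0
```

Request:
carry_out(increments=[[0,0,0,0,0,0],[0,0,0,0,0,0],[0,0,0,0,0,0],[0,0,0,0,0,0],[0,0,0,0,0,0],[0,0,0,0,0,0],[0,0,0,0,0,0],[0,0,0,0,0,0]], jaw=-1, force=70)

```text
clock: 37.68
tool_pos: [529.1, -50.3, 31.9]
tool_rot: [-0.06, 3.139, -0.001]
ft_force: [-0.9, 1.2, 6.2]
opening: 0.218
grip_force: 69.1
```

Request:
carry_out(increments=[[0,0,-1,0,0,0],[0,0,-3,0,0,0],[0,0,-3,0,0,0],[0,0,-3,0,0,0],[0,0,0,0,0,0],[0,0,0,0,0,0]])

```text
clock: 38.18
tool_pos: [529.3, -50.3, 132.8]
tool_rot: [-0.06, 3.137, -0.002]
ft_force: [-0.7, 0.6, -1.8]
opening: 0.221
grip_force: 68.9
```

```bash
cat >> h.py <<'E'
def brd(x,y,a=-16.7,o=(529.6,-283.9)):
    a=np.radians(a); return o[0]+x*np.cos(a)-y*np.sin(a),o[1]+x*np.sin(a)+y*np.cos(a)
E
python3 - <<'E'
from m import *
go(*brd(-82,5),125,163.3)
for n in("top","scene"):
    c=cam(n);P,rw=pts(c);H=hsv(c);G=plane(c,rw,52.5)
    for k in blobs(mask_off(H,P,G),6): r=rect(k,G);print(n,"off",r,bframe(r[:2],np.array([529.6,-283.9])).round(1))
t=ctrl.observe()["tool_pos"]
m=(abs(P[...,0]-t[0])<60)&(abs(P[...,1]-t[1])<28)&(P[...,2]<t[2]+2)&(P[...,2]>t[2]-50)
print("block held z-tcp range",np.percentile(P[m][:,2]-t[2],[1,5,50]),m.sum())
E
```

```text
dir 92.18 tilt 0.23 turn wz -71.12 shift cm [21.864  1.456  0.781] | [529.3 -50.3 132.8] t 38.1833 open 0.221 F [-0.7  0.6 -1.8] gf 68.9
top off (477.0, -331.4, 16.5, 13.0, -88.6) [-36.7 -60.6]
top off (542.6, -288.3, 16.4, 16.3, 0.6) [13.7 -0.5]
top off (583.6, -333.0, 20.6, 18.7, 45.8) [ 65.8 -31.5]
top off (592.2, -279.4, 25.1, 17.4, -25.9) [58.7 22.3]
scene off (595.9, -274.7, 34.3, 23.4, -17.4) [60.9 27.9]
scene off (587.5, -328.9, 34.4, 18.7, 29.3) [ 68.4 -26.5]
scene off (537.8, -205.8, 22.3, 4.8, -19.0) [-14.6  77.2]
scene off (547.7, -285.5, 28.1, 22.9, 7.2) [17.8  3.7]
scene off (478.9, -331.0, 22.9, 21.7, 77.1) [-35.  -59.7]
block held z-tcp range [-25.64401344 -23.5344861   -7.97159117] 323
```

Request:
carry_out(increments=[[0,0,0,0,0,-5.93],[0,0,0,0,0,-5.93],[0,0,0,0,0,-5.93],[0,0,0,0,0,-5.93],[0,0,0,0,0,-5.93],[0,0,0,0,0,-5.93],[0,0,0,0,0,-5.93],[0,0,0,0,0,-5.93],[0,0,0,0,0,-5.93],[0,0,0,0,0,-5.93],[0,0,0,0,0,-5.93],[0,0,0,0,0,-5.93],[0,0,0,0,0,0]])

```text
clock: 39.37
tool_pos: [526.8, -49.8, 129.1]
tool_rot: [1.881, -2.514, -0.003]
ft_force: [-0.5, -0.0, -1.6]
opening: 0.22
grip_force: 68.8
```

Request:
carry_out(increments=[[2.2,0.15,0,0,0,0],[2.2,0.15,0,0,0,0],[2.2,0.15,0,0,0,0],[2.2,0.15,0,0,0,0],[2.2,0.15,0,0,0,0],[2.2,0.15,0,0,0,0],[2.2,0.15,0,0,0,0],[2.2,0.15,0,0,0,0],[2.2,0.15,0,0,0,0],[2.1,0.1,0,0,0,0],[0,0,0,0,0,0],[0,0,0,0,0,0]])

```text
clock: 40.37
tool_pos: [450.4, -256.0, 129.7]
tool_rot: [1.87, -2.524, -0.003]
ft_force: [-0.5, -0.1, -1.6]
opening: 0.218
grip_force: 68.8
```

Run:
```python
from m import *
go(*brd(-82,5),70,163.3)
c=cam("top"); save(cv2.resize(c["img"][120:255,375:490],None,fx=4.4,fy=4.4),"t4.png")
```

```text
dir 163.06 tilt 0.1 turn wz -0.24 shift cm [-0.101 -0.188  5.966] | [ 450.4 -256.   129.7] t 40.3667 open 0.218 F [-0.5 -0.1 -1.6] gf 68.8
```

View pics/t4.png

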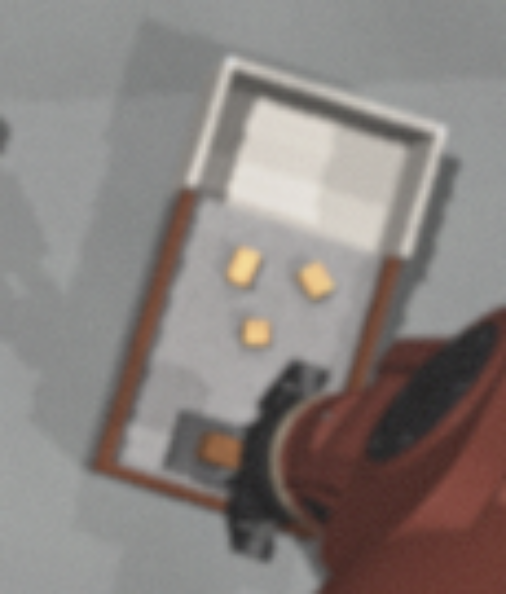

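The view shows three offcuts ahead at (244,266), (316,280), (256,332); the tray is beyond them and the block is over the back of the deck.

Request:
carry_out(increments=[[-0.05,-0.1,1.5,0,0,0],[0,0,1.5,0,0,0],[0,0,1.5,0,0,0],[0,0,1,0,0,0],[0,0,0.45,0,0,0],[0,0,0,0,0,0],[0,0,0,0,0,0]])

```text
clock: 41.0
tool_pos: [452.6, -255.2, 71.2]
tool_rot: [1.876, -2.52, -0.0]
ft_force: [0.2, -0.2, -1.2]
opening: 0.221
grip_force: 68.9
```

Request:
carry_out(increments=[[0,-0.5,0,0,0,0],[0,-0.9,0,0,0,0],[0,-0.9,0,0,0,0],[0,-0.9,0,0,0,0],[0,-0.9,0,0,0,0],[0,-0.9,0,0,0,0],[0,-0.9,0,0,0,0],[0,-0.9,0,0,0,0],[0,-0.9,0,0,0,0],[0,-0.9,0,0,0,0],[0,-0.9,0,0,0,0],[0,0,0,0,0,0]])

```text
clock: 42.0
tool_pos: [545.5, -283.4, 71.0]
tool_rot: [-1.876, 2.519, -0.002]
ft_force: [-0.1, -0.2, -1.7]
opening: 0.22
grip_force: 68.8
```

Run:
```python
from m import *
go(*brd(90,5),70,163.3)
```

```text
dir 163.36 tilt 0.09 turn wz 0.06 shift cm [ 0.    -7.49   0.098] | [ 545.5 -283.4   71. ] t 42.0 open 0.22 F [-0.1 -0.2 -1.7] gf 68.8
```

Request:
carry_out(increments=[[0,-0.8,0,0,0,0],[0,-0.8,0,0,0,0],[0,-0.8,0,0,0,0],[0,-0.8,0,0,0,0],[0,-0.8,0,0,0,0],[0,-0.8,0,0,0,0],[0,-0.8,0,0,0,0],[0,-0.8,0,0,0,0],[0,-0.8,0,0,0,0],[0,-0.5,0,0,0,0],[0,0,0,0,0,0],[0,0,0,0,0,0],[0,0,0,0,0,0]])

```text
clock: 43.08
tool_pos: [616.7, -304.6, 70.9]
tool_rot: [1.876, -2.52, -0.001]
ft_force: [0.3, -0.2, -1.3]
opening: 0.22
grip_force: 68.8
```

Request:
carry_out(increments=[[0,0,-1.5,0,0,0],[0,0,-3,0,0,0],[0,2,-1,0,0,0],[0,3,0,0,0,0],[0,3,0,0,0,0],[1.1,3,0,0,0,0],[1.1,3,0,0,0,0],[1.1,3.3,0,0,0,0],[0,0,0,0,0,0],[0,0,0,0,0,0],[0,0,0,0,0,0]])

```text
clock: 44.0
tool_pos: [442.3, -287.2, 126.6]
tool_rot: [-1.875, 2.52, -0.002]
ft_force: [-0.0, -0.3, -2.1]
opening: 0.221
grip_force: 69.2
```

Run:
```python
from m import *
go(*brd(-84,-28),70,163.3)
for n,z in(("top",52.5),("top",18),("scene",52.5)):
    c=cam(n);P,rw=pts(c);H=hsv(c);G=plane(c,rw,z)
    for k in blobs(mask_off(H,P,G),6):
        r=rect(k,G);u,v=k[:,0].mean(0).astype(int);print(n,z,"off",r,bframe(r[:2],np.array([529.6,-283.9])).round(1),"depthz",P[v,u,2].round(0))
save(cv2.resize(c["img"][140:290,80:330],None,fx=3,fy=3),"s5.png")
```

```text
dir 163.3 tilt 0.08 turn wz -0.0 shift cm [-0.025  0.129  5.661] | [ 442.3 -287.2  126.6] t 44.0 open 0.221 F [-0.  -0.3 -2.1] gf 69.2
top 52.5 off (448.7, -299.1, 22.9, 16.2, -88.7) [-73.1 -37.8] depthz 153.0
top 52.5 off (632.6, -315.8, 42.1, 12.7, 75.5) [107.8  -1. ] depthz 22.0
top 52.5 off (662.2, -295.6, 23.8, 14.6, -25.9) [130.4  26.9] depthz 23.0
top 18 off (448.5, -309.3, 23.4, 16.6, -89.3) [-70.4 -47.6] depthz 154.0
top 18 off (637.4, -326.4, 43.3, 13.1, 75.5) [115.5  -9.7] depthz 20.0
top 18 off (667.9, -305.7, 24.4, 15.0, -25.9) [138.7  18.9] depthz 18.0
scene 52.5 off (678.5, -294.5, 86.7, 32.8, 35.2) [145.7  32.6] depthz 8.0
scene 52.5 off (489.8, -358.8, 32.6, 5.1, -14.5) [-16.6 -83.2] depthz 54.0
scene 52.5 off (481.1, -328.8, 33.1, 27.8, 75.3) [-33.6 -56.9] depthz 57.0
scene 52.5 off (455.0, -349.8, 20.3, 5.2, -14.5) [-52.5 -84.6] depthz 55.0
```

View pics/s5.png

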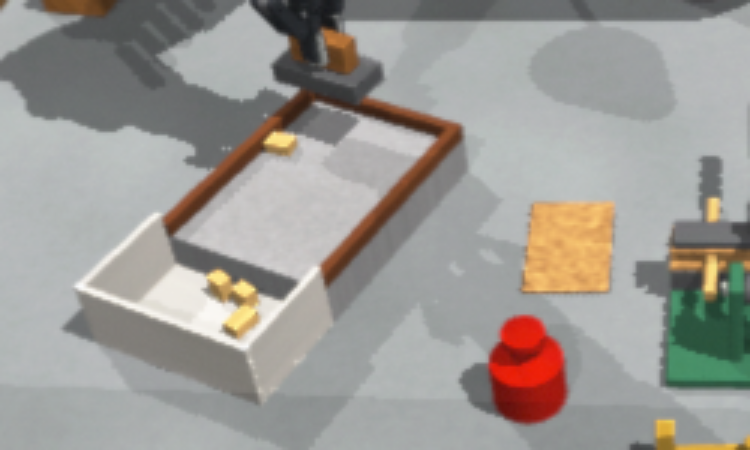

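Three offcuts are in the tray; one remains against the side rim at (280,142). I check the block's lateral extent before the second pass.

Run:
```python
from m import *
t=ctrl.observe()["tool_pos"]; o=np.array([529.6,-283.9])
for n in("scene","top"):
    c=cam(n);P,rw=pts(c);H=hsv(c)
    zt=t[2]-28+20
    m=(abs(P[...,0]-t[0])<70)&(abs(P[...,1]-t[1])<70)&(P[...,2]<t[2]+2)&(P[...,2]>t[2]-34)
    b=bframe(P[m],o); print(n,m.sum(),"tcp",bframe(t,o).round(1),"x",np.percentile(b[:,0],[1,99]).round(1),"y",np.percentile(b[:,1],[0.5,2,98,99.5]).round(1),"z",np.percentile(P[m][:,2]-t[2],[1,99]).round(1))
    print(cv2.minAreaRect(cv2.convexHull(b.astype(np.float32))))
```

```text
scene 397 tcp [-82.2 -27.9] x [-103.2  -59. ] y [-72.2 -70.4  18.5  20.1] z [-27.6   0.5]
((-83.05999755859375, -26.74456787109375), (49.556114196777344, 94.51509094238281), 0.039740972220897675)
top 160 tcp [-82.2 -27.9] x [-103.5  -59.6] y [-29.2 -25.3  16.4  16.8] z [-26.4  -1.2]
((-81.48628234863281, -8.921916961669922), (44.060306549072266, 51.58354187011719), 0.00264758407138288)
```

Request:
carry_out(increments=[[-0.15,0,1.5,0,0,0],[0,0,1.5,0,0,0],[0,0,1.5,0,0,0],[0,0,0.8,0,0,0],[0,0,0.35,0,0,0],[0,0,0,0,0,0],[0,0,0,0,0,0]])

```text
clock: 44.83
tool_pos: [442.7, -285.5, 69.9]
tool_rot: [-1.876, 2.52, -0.0]
ft_force: [0.3, 0.0, -2.0]
opening: 0.217
grip_force: 69.2
```

Request:
carry_out(increments=[[0,-0.5,0,0,0,0],[0,-0.9,0,0,0,0],[0,-0.9,0,0,0,0],[0,-0.9,0,0,0,0],[0,-0.9,0,0,0,0],[0,-0.9,0,0,0,0],[0,-0.9,0,0,0,0],[0,-0.9,0,0,0,0],[0,-0.9,0,0,0,0],[0,-0.9,0,0,0,0],[0,-0.9,0,0,0,0],[0,0,0,0,0,0]])

```text
clock: 45.83
tool_pos: [535.5, -313.3, 69.5]
tool_rot: [-1.876, 2.519, -0.002]
ft_force: [0.0, 0.5, -0.8]
opening: 0.217
grip_force: 69.3
```

Request:
carry_out(increments=[[0,-0.8,0,0,0,0],[0,-0.8,0,0,0,0],[0,-0.8,0,0,0,0],[0,-0.8,0,0,0,0],[0,-0.8,0,0,0,0],[0,-0.8,0,0,0,0],[0,-0.8,0,0,0,0],[0,-0.8,0,0,0,0],[0,-0.8,0,0,0,0],[0,-0.6,0,0,0,0],[0,0,0,0,0,0],[0,0,0,0,0,0],[0,0,0,0,0,0]])

```text
clock: 46.92
tool_pos: [607.7, -334.8, 69.4]
tool_rot: [1.876, -2.52, -0.001]
ft_force: [0.2, 0.1, -1.5]
opening: 0.223
grip_force: 69.3
```

Request:
carry_out(increments=[[0,0,-1.5,0,0,0],[0,0,-3,0,0,0],[0,2,-1.5,0,0,0],[0,3,0,0,0,0],[0,3,0,0,0,0],[0,3,0,0,0,0],[0,0,0,0,0,0],[0,0,0,0,0,0]])

```text
clock: 47.58
tool_pos: [501.1, -302.8, 130.0]
tool_rot: [1.875, -2.521, -0.001]
ft_force: [0.3, -0.2, -0.9]
opening: 0.217
grip_force: 69.5
```

Run:
```python
from m import *
go(533,-53.3,130,97.5)
for n,z in(("top",52.5),("top",18),("scene",18),("scene",52.5)):
    c=cam(n);P,rw=pts(c);H=hsv(c);G=plane(c,rw,z)
    for k in blobs(mask_off(H,P,G),6):
        r=rect(k,G);u,v=k[:,0].mean(0).astype(int);print(n,z,"off",r,bframe(r[:2],np.array([529.6,-283.9])).round(1),"depthz",P[v,u,2].round(0))
```

```text
dir 163.28 tilt 0.04 turn wz 65.78 shift cm [-6.4210e+00  2.4325e+01 -1.0000e-03] | [ 501.1 -302.8  130. ] t 47.5833 open 0.217 F [ 0.3 -0.2 -0.9] gf 69.5
top 52.5 off (511.2, -319.4, 26.8, 18.2, 77.4) [ -7.4 -39.3] depthz 156.0
top 52.5 off (618.5, -366.7, 23.8, 10.5, 73.0) [108.9 -53.8] depthz 21.0
top 52.5 off (632.6, -315.8, 42.1, 12.7, 75.5) [107.8  -1. ] depthz 27.0
top 52.5 off (661.5, -295.3, 22.3, 14.6, -25.9) [129.6  27. ] depthz 18.0
top 18 off (514.9, -330.7, 27.5, 19.1, 73.0) [ -0.6 -49.1] depthz 154.0
top 18 off (623.0, -378.8, 24.5, 10.7, 73.0) [116.7 -64.1] depthz 21.0
top 18 off (637.4, -326.4, 43.3, 13.1, 75.5) [115.5  -9.7] depthz 22.0
top 18 off (667.9, -305.7, 24.4, 15.0, -25.9) [138.7  18.9] depthz 21.0
scene 18 off (646.4, -314.3, 90.1, 34.1, 35.2) [120.6   4.4] depthz 5.0
scene 18 off (623.3, -374.6, 35.9, 23.2, 74.3) [115.8 -59.9] depthz 25.0
scene 52.5 off (678.5, -294.5, 86.7, 32.8, 35.2) [145.7  32.6] depthz 7.0
scene 52.5 off (656.3, -352.5, 34.5, 22.3, 74.3) [141.1 -29.3] depthz 23.0
```

All four offcuts are in the tray. Returning the block to its pad.

Request:
carry_out(increments=[[0,0,0,0,0,5.98],[0,0,0,0,0,5.98],[0,0,0,0,0,5.98],[0,0,0,0,0,5.98],[0,0,0,0,0,5.98],[0,0,0,0,0,5.98],[0,0,0,0,0,5.98],[0,0,0,0,0,5.98],[0,0,0,0,0,5.98],[0,0,0,0,0,5.98],[0,0,0,0,0,5.98],[0,0,0,0,0,0]])

```text
clock: 48.78
tool_pos: [503.5, -303.7, 129.3]
tool_rot: [-0.2, 3.135, -0.0]
ft_force: [0.1, -0.2, -2.1]
opening: 0.215
grip_force: 69.6
```

Request:
carry_out(increments=[[-0.64,2.43,0,0,0,0],[-0.64,2.43,0,0,0,0],[-0.64,2.43,0,0,0,0],[-0.64,2.43,0,0,0,0],[-0.64,2.43,0,0,0,0],[-0.64,2.43,0,0,0,0],[-0.64,2.43,0,0,0,0],[-0.64,2.43,0,0,0,0],[-0.64,2.43,0,0,0,0],[-0.64,2.43,0,0,0,0],[0,0,2,0,0,0],[0,0,2,0,0,0],[0,0,2,0,0,0],[0,0,0,0,0,0],[0,0,0,0,0,0],[0,0,0,0,0,0]])

```text
clock: 50.12
tool_pos: [535.1, -54.3, 70.4]
tool_rot: [-0.209, 3.134, -0.0]
ft_force: [0.6, 0.4, -1.5]
opening: 0.22
grip_force: 69.5
```

Run:
```python
from m import *
go(533,-53.3,32.5,97.5)
t=ctrl.observe()["tool_pos"]
c=cam("scene");P,rw=pts(c)
m=(abs(P[...,0]-t[0])<70)&(abs(P[...,1]-t[1])<50)&(P[...,2]<t[2]+2)&(P[...,2]>t[2]-40)
print(m.sum(),cv2.minAreaRect(cv2.convexHull(P[m][:,:2].astype(np.float32))),np.percentile(P[m][:,2]-t[2],[1,5]))
```

```text
dir 97.64 tilt 0.06 turn wz 0.14 shift cm [0.19 0.13 3.79] | [535.1 -54.3  70.4] t 50.1167 open 0.22 F [ 0.6  0.4 -1.5] gf 69.5
294 ((536.62353515625, -52.26673889160156), (91.33793640136719, 44.60919189453125), 7.06701135635376) [-29.14770451 -24.78846311]
```

Well aligned with the pad; lower, release, and withdraw clear of everything.

Request:
carry_out(increments=[[0.2,0,1.2,0,0,0],[0,0,1.2,0,0,0],[0,0,0.8,0,0,0],[0,0,0.4,0,0,0],[0,0,0.2,0,0,0],[0,0,0,0,0,0],[0,0,0,0,0,0]])

```text
clock: 50.75
tool_pos: [532.8, -54.6, 32.2]
tool_rot: [-0.207, 3.134, -0.001]
ft_force: [-0.4, 0.5, -1.3]
opening: 0.217
grip_force: 69.6
```

Request:
carry_out(increments=[[0,0,0,0,0,0],[0,0,0,0,0,0],[0,0,0,0,0,0],[0,0,0,0,0,0],[0,0,0,0,0,0],[0,0,0,0,0,0],[0,0,-1,0,0,0],[0,0,-2.5,0,0,0],[0,0,-3,0,0,0],[0,0,-3,0,0,0],[0,0,-3,0,0,0],[3,0,-2,0,0,0],[4,0,0,0,0,0],[4,0,0,0,0,0],[4,0,0,0,0,0],[4,0,0,0,0,0],[0,0,0,0,0,0],[0,0,0,0,0,0]], jaw=0.2)

```text
clock: 52.25
tool_pos: [342.6, -79.4, 177.4]
tool_rot: [-0.204, 3.134, -0.001]
ft_force: [0.3, -0.1, 0.5]
opening: 0.599
grip_force: 0.0
```

Run:
```python
from m import *
go(533,-53.3,32,97.5)
handle()
for n in("top","scene"):
    c=cam(n);P,rw=pts(c);H=hsv(c)
    m=(abs(P[...,0]-533)<70)&(abs(P[...,1]+53)<50)&(P[...,2]>13)&(P[...,2]<60)
    print(n,"block",cv2.minAreaRect(cv2.convexHull(P[m][:,:2].astype(np.float32))),np.percentile(P[m][:,2],98))
    G=plane(c,rw,18)
    for k in blobs(mask_off(H,P,G,((430,760),(-450,-200))),6):
        r=rect(k,G);u,v=k[:,0].mean(0).astype(int);print("off",r,bframe(r[:2],np.array([529.6,-283.9])).round(1),P[v,u,2].round(0))
save(cv2.resize(c["img"][140:300,90:450],None,fx=2.2,fy=2.2),"s6.png")
```

```text
dir 97.45 tilt 0.07 turn wz -0.05 shift cm [-19.222   0.106  14.537] | [342.6 -79.4 177.4] t 52.25 open 0.599 F [ 0.3 -0.1  0.5] gf 0.0
scene slope [-4.10000e-03  8.71122e+01] 73 jaw top z 64.5 201
top slope [1.50000e-03 8.61191e+01] 68 jaw top z 64.1 180
top block ((532.6979370117188, -54.05573272705078), (89.768798828125, 44.09938049316406), 8.148358345031738) 58.91233030272322
off (623.0, -378.8, 24.5, 10.7, 73.0) [116.7 -64.1] 23.0
off (637.4, -326.4, 43.3, 13.1, 75.5) [115.5  -9.7] 26.0
off (667.9, -305.7, 24.4, 15.0, -25.9) [138.7  18.9] 19.0
scene block ((532.1121826171875, -52.735321044921875), (94.54204559326172, 44.38679504394531), 7.6869072914123535) 58.42675191652129
off (646.9, -313.9, 88.8, 34.1, 35.2) [121.   5.] 6.0
off (622.6, -373.4, 39.6, 20.0, 47.3) [114.8 -59. ] 23.0
off (499.4, -221.9, 24.5, 5.0, -19.2) [-46.7  50.7] 55.0
off (453.3, -207.3, 46.5, 4.9, -15.2) [-95.1  51.4] 55.0
```

View pics/s6.png

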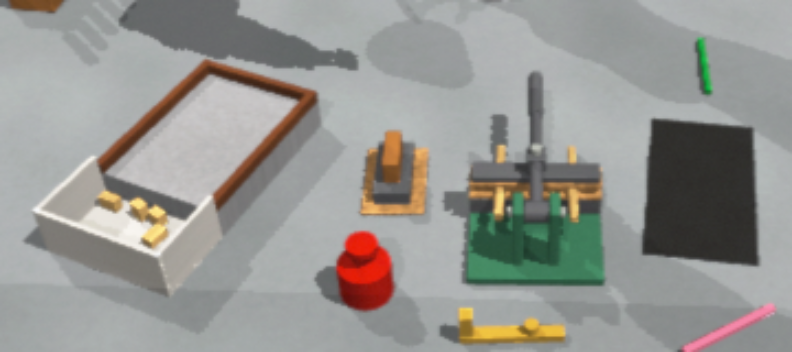

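The final view shows the handle level over the shanks, four offcuts in the tray, the deck clear, the block on its pad, and the weight and gauge in place. Handing in.

```bash
python3 -c "
from cell import ctrl
print(ctrl.close_job())"
```

```text
the job is handed in; nothing more can be done
None
```

I handed the job in at about 52 s. Camera checks showed three shanks under the level jaw (middle one last seen before the jaw came down), four offcuts in the tray, the block on its pad, and the weight and gauge in place; the hand-in returned no verdict.

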